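# Take a wood-burnt panel out of its clamping jig

### The job

The panel in the wood-burning jig is finished: lift the clamp bar and throw it right back onto its rest, leaving it there for the next panel, then slide the finished panel out through the open end of the guide rails. Carry it to the drying rack and lay it down, without dropping it, flat and square across both battens in the free half, beside the panel already drying there. Do not disturb that panel or the things lying about the bench.

Things in the scene. Friction and masses are not known exactly. Their poses are not given: they have to be found in the camera images.
- jig: Wood-burning jig fixed to the bench. Plywood base 200 mm long (y -100..100), x -62..88, 24 mm high, with two pale wooden guide rails along y, outer faces at x -54.5 and 54.5. Origin: underside, midway between the rails. Between them a waxed runway 65 mm wide, floor at z 24, shut by a stop at y 80, open at y -100. The bar's hinge is on the +x side; its handle overhangs the base on the -x side.
- open_end (a point): Middle of the runway's open end, on its floor (jig x 0, y -100, z 24 mm); axes as the jig's. Base and rails end flush here. All along, each rail has a lip (underside z 40, top z 46 in the jig's frame) standing 6 mm in over the runway: the opening above the panel is 53 mm wide, so between the rails the panel can be neither lifted out nor gripped by its sides; it comes out only lengthwise, to -y.
- clamp_bar (a joint): Steel clamp bar across the rails, 40 mm wide (along y), 14 thick, about 0.75 kg, hinged about the jig's y at bar_hinge, with a turned wooden handle at the free end. 0 = down, its shoe resting on the panel by its weight; grows as lifted; 1.57 upright; 2.10 back on its rest. The hinge is free: short of upright the bar falls shut, past upright it falls back and stays.
- bar_hinge (a point): Point on the hinge axis of the clamp bar, in the middle of its width, at x 63, y 30, z 57 mm in the jig's frame. Thrown back, the bar leans up and away from here, its handle end 0.23 m above the bench at jig x 165, and stands within 20 mm of y 30 to either side.
- bar_grip (a point): Point on the axis of the clamp bar's handle where it is thickest (29 mm), 172 mm from the hinge; moves with the bar. Bar down: jig x -109, y 30, z 57 mm. The handle is 62 mm long, points straight away from the hinge and ends 28 mm beyond this point. It can be pinched from above across its thickness, along the jig's y, and turns between the fingers as the bar swings.
- panel: The finished wooden panel in the jig, loose, 62 (x) x 165 (y) x 14 mm, about 0.1 kg, same either way round. Origin: centre of its underside. It lies on the runway floor (top at jig z 38), its front end 2 to 14 mm inside the open end. Fingertips pressed on its top between the lips (some 5 to 20 N) drag it along by friction; what stands out past the open end can be gripped by its sides, 62 mm apart.
- rack: Drying rack fixed to the bench: two parallel wooden battens along its x, 240 mm long, 18 wide, centred at y -55 and 55, tops at z 32 mm, on two low cross slats (12 mm high, at x -95 and 95). Origin: bench level, middle of the rack. Panels lie across it, their length along its y. The half towards -x is free (middle at x -55); the half towards +x holds the other panel.
- done_panel: Another finished panel of the same size, 62 x 165 x 14 mm, loose, lying across the battens in the +x half of the rack. Origin: centre of its underside. To be left alone.
- steel_rule: Short steel rule 150 x 26 x 3 mm, lying flat on the bench between jig and rack, length along its x. Origin: centre of its underside.
- sanding_block: Cork sanding block 110 x 65 x 37 mm. Origin: centre of its underside.
- glue_bottle: White glue bottle, 64 mm in diameter, 165 mm tall, upright. Origin: centre of its underside.
- jar: Glass jar with a steel lid, 72 mm in diameter, 100 mm tall, upright. Origin: centre of its underside.
- tape_roll: Roll of paper tape lying flat, 104 mm in diameter, 36 mm high. Origin: centre of its underside.
- hammer: Hammer 290 mm long, lying along its x beyond the right side of the rack. Origin: under its middle.
Mind the look-alikes: they are no part of the job. What is shaped like the panel but red or yellow is not meant.

How it is judged (in metres and radians):
On the way, in this order (a step that is already met when the one before it is completed fails the run):
1. the clamp bar is thrown back past upright while the panel still lies between the rails (value of joint clamp_bar above 1.9 rad and y of panel in the frame of jig above -0.05 m), for 0.2 s.
2. the panel has been slid lengthwise out through the open end, low over the bench, with the bar back (y of panel in the frame of jig below -0.15 m and height (world z) of panel below 0.06 m and value of joint clamp_bar above 1.9 rad).
At the end, for the whole second after the job is handed in: Panel at rest, flat (0.06 rad) on both battens in the free half: centre within 26 mm of the rack's middle line, rack x -92 to 2 mm, square within 0.2 rad, underside within 4 mm of the batten tops; clamp bar back past 1.9 rad (x of panel in the frame of rack between -0.092 and 0.002 m and y of panel in the frame of rack between -0.026 and 0.026 m and height (world z) of panel between 0.028 and 0.036 m and angle between panel's own z axis and vertical below 0.06 rad and angle between the y axis of panel and the y axis of rack, either way round below 0.2 rad and linear speed of panel below 0.02 m/s and value of joint clamp_bar above 1.9 rad); the robot touches nothing.
It fails at once if the panel is let go more than 20 mm above the battens (height (world z) of panel above 0.052 m and contact force between panel and the fingers below 0.02 N).
It fails at once if the other panel is pushed more than 15 mm (distance of done_panel from where it was at the start of the episode above 0.015 m).
It fails at once if a thing lying about the bench is moved more than 30 mm (distance of any of steel_rule, sanding_block, glue_bottle, jar, tape_roll, hammer from where it was at the start of the episode above 0.03 m).
It also fails if it takes over 64 s, if anything falls off the work surface, if the arm or the gripper's body presses on something with over 40 N, if the wrist force passes 120 N, or if a joint passes its speed limit or range.

### The arm

A 6-joint arm with a two-finger parallel gripper is mounted at the origin on the work surface. World frame = base frame: x ahead of the robot, y to its left, z up, the work surface at z = 0. Lengths are in m, angles in degrees, forces in N, time in s.
With the tool pointing down it reaches from about 0.35 to 0.925 m from the base axis. Payload 6.4 kg.
Tool frame: the origin (TCP) lies at the very end of the fingers, on their centre line; the grasp point (between the pads) lies 19 mm behind it; z points along the fingers, y is the direction in which the jaws open and shut (so a half turn about z gives the same grasp; the last joint's range is limited). The gripper opens to 94 mm and grips with 3 to 60 N. Pads are 16 mm wide; open, the fingers measure 119 mm over their backs; the gripper's body (75 mm by 177 mm) begins 78 mm behind the grasp point.
Start: joints at [-80.965, 14.043, 89.255, -0, 76.702, -9.975], TCP at [0.212, -0.615, 0.182] pointing down, gripper open.
Joint ranges: [-179.41, 179.41], [-58.25, 129.5], [7.25, 145.43], [-54.29, 234.29], [11.92, 165.04], [-157.13, 157.13]. Speed limits (degrees/s): [147.25, 147.25, 180, 180, 180, 180].

### API

Orientations are given as [roll, pitch, yaw] about the fixed x, y, z axes, in that order (R = Rz(yaw) Ry(pitch) Rx(roll)).
In Python, from rig import robot gives the robot as it stands.
- The arm moves only by the tool move_arm, never from a script. Its argument "commands" is a list of rows, each an object of numbers: "x", "y", "z": the shift along the tool's x, y, z in mm; "spin": the turn about the tool's z in degrees; "fingers": the closure in counts, from 0 (fully open) to 255 (shut). A call has 1 to 20 rows; each row is the pose to reach, as a shift and turn from the pose commanded when the call began, along the tool's axes at that moment; what a row does not reach only later rows make up. A row lasts 1/12 s, in which the tool goes at most 41.7 mm and 7.16 degrees, less where a joint would pass 70% of its speed; a pose out of reach is approached as far as the arm can. A call with a gripper value outside its range is refused whole. The fingers move at their own pace and stop on an object; the grip force is fixed at half the most. Time passes only in rows, so rows that repeat a pose let the fingers close. It gives the time, the measured TCP pose, the force and the opening at its end, in the units of the state.
- robot.read_state(): the state, without advancing time (a new reading comes with each control period).
- robot.snapshot(name): name is "scene" or "top" or "wrist"; returns a dict with "pixels" (384x512x3 uint8, red, green, blue), "K" (3x3 intrinsics, pixels), "k1" (the pictures are not rectified: a ray, as slopes to the right and down, at radius r is drawn at 1 + k1 r^2 times it, then the intrinsics apply), "R" (3x3) and "t" (3): a world point X has camera coordinates R X + t. Camera axes: x right, y down, z forward; pixel columns grow to the right and rows downward; lengths in m; the calibration is good to about 2 mm. A picture is of the moment at which its call begins. There is no depth.
- robot.close_job(): hands the job in, once; it reports no verdict.
The state is a dict: "clock": time; "joints": joint angles; "qd": joint speeds; "tau": joint torques, N m; "eef_pos": TCP position; "ee_rot": TCP orientation; "contact_force": force on the tool from outside, world axes, zero at the start; "wrist_torque": the same for the moment, N m; "width": finger opening in m.
Only numpy, scipy, OpenCV 4.12 (cv2) and the standard library are available. Lean on these libraries where they do the work, as an engineer would, in place of code of your own. Each camera call takes 0.05 s, during which the arm holds its last target.

## Working session

There is one attempt and no reset: what is moved stays moved. The work goes in short steps, Python scripts to look and compute and a tool call to move; the robot and the scene stay as the last step left them, time stands still between calls to the robot, and variables do not carry over. Pictures are saved under pics/ and viewed, and the job is handed in when it is done.

Besides the shell and the picture viewer there is one more tool, called after "Call:" as name(argument=value, ...), one argument or row to a line, values as JSON. move_arm: Moves the arm, as the interface text tells. Its arguments: {"type":"object","properties":{"commands":{"type":"array"}},"required":["commands"]}

```bash
ls; mkdir -p pics
python3 - <<'E'
from rig import robot
import cv2
print(robot.read_state())
for n in("scene","top","wrist"):
    s=robot.snapshot(n); cv2.imwrite(f"pics/{n}0.png",s["pixels"][:,:,::-1]); print(n,s["K"],s["k1"],s["R"],s["t"])
E
```

```text
pics
{'clock': 0.0, 'joints': array([-8.09646642e+01,  1.40828234e+01,  8.93227877e+01,  2.97486506e-04,
        7.67004035e+01, -9.97560283e+00]), 'qd': array([ 0.01507153,  0.05697624, -0.00960437, -0.01593461,  0.03043998,
        0.05637785]), 'tau': array([-1.60538957e-04, -4.15841711e+01, -3.14597940e+01,  6.84383372e-02,
        3.33437312e-02, -1.58079174e-04]), 'eef_pos': array([ 0.21164008, -0.61392164,  0.18127978]), 'ee_rot': array([-1.79895638e+02, -1.86497927e-02,  1.90108529e+01]), 'contact_force': array([ 0.28652171, -0.39866764,  0.19434028]), 'wrist_torque': array([-0.00640098,  0.01291626, -0.0059451 ]), 'width': 0.09397964071780113}
scene [[374.00226283   0.         254.79181864]
 [  0.         374.00226283 191.95310449]
 [  0.           0.           1.        ]] 0.033356503494563754 [[-0.06949915  0.99752996 -0.010191  ]
 [ 0.78070059  0.04802708 -0.62305697]
 [-0.62102854 -0.05125805 -0.78211007]] [ 0.06801192 -0.36867668  1.69718216]
top [[443.42254036   0.         257.287589  ]
 [  0.         443.42254036 187.30205051]
 [  0.           0.           1.        ]] -0.1329956831988931 [[-0.00631436 -0.99997751 -0.00225972]
 [-0.99706701  0.00646831 -0.07625969]
 [ 0.07627259  0.00177156 -0.99708543]] [-0.02971766  0.51135031  1.5171537 ]
wrist [[342.97765142   0.         262.80560977]
 [  0.         342.97765142 189.38996015]
 [  0.           0.           1.        ]] 0.021243698875508848 [[ 0.32616784 -0.94531071 -0.00148281]
 [-0.91963602 -0.31767143  0.23098584]
 [-0.21882444 -0.07397651 -0.97295598]] [-0.64902345 -0.02417096  0.39004033]
```

View pics/scene0.png

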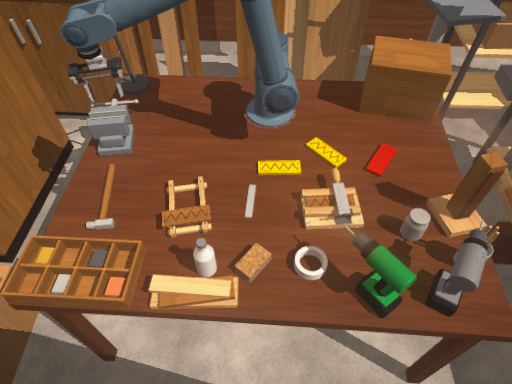

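View pics/top0.png

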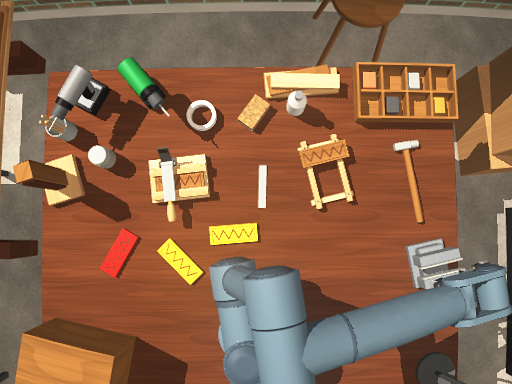

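View pics/wrist0.png

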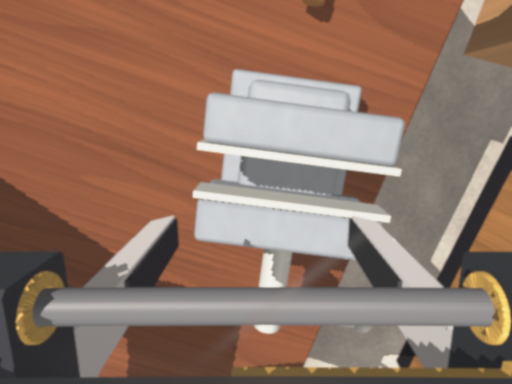

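The top view shows the jig around (180,178): bar along x, with its handle at (171,210) towards the robot and the open end to the right. The rack is at (327,170), with its done panel at (325,152) and the half nearer the robot free. Look-alikes are red at (120,252) and yellow at (180,261) and (234,234), all lying on the bench. The meant panel is the brown one in the jig, at about (195,180). I'll confirm it in an enlarged crop.

```bash
cat > h.py <<'E'
import numpy as np, cv2
from rig import robot
def ray(s,uv):
    K=s["K"];uv=np.asarray(uv,float).reshape(-1,1,2)
    p=cv2.undistortPoints(uv,K,np.array([s["k1"],0,0,0,0.]),criteria=(3,50,1e-10)).reshape(-1,2)
    d=np.c_[p,np.ones(len(p))]@s["R"]
    return -s["R"].T@s["t"], d
def plane(s,uv,z):
    c,d=ray(s,uv); return c+d*((z-c[2])/d[:,2])[:,None]
def px(s,X):
    X=np.atleast_2d(np.asarray(X,float))
    return cv2.projectPoints(X,cv2.Rodrigues(s["R"])[0],s["t"],s["K"],np.array([s["k1"],0,0,0,0.]))[0].reshape(-1,2)
def crop(s,x0,y0,x1,y1,k,name):
    im=s["pixels"][y0:y1,x0:x1,::-1]
    im=cv2.resize(im,None,fx=k,fy=k,interpolation=cv2.INTER_CUBIC)
    for i in range(x0 - x0%10+10,x1,10):
        cv2.putText(im,str(i),((i-x0)*k,8),0,.3,(255,255,255),1); cv2.line(im,((i-x0)*k,10),((i-x0)*k,16),(0,255,255),1)
    for i in range(y0-y0%10+10,y1,10):
        cv2.putText(im,str(i),(0,(i-y0)*k+3),0,.3,(255,255,255),1)
    cv2.imwrite("pics/"+name,im)
E
python3 - <<'E'
from h import *
s=robot.snapshot("top"); crop(s,140,140,220,225,7,"jig_top.png"); crop(s,290,125,370,215,6,"rack_top.png")
s=robot.snapshot("scene"); crop(s,290,160,370,235,8,"jig_sc.png")
E
```

```text
(no output)
```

View pics/jig_top.png

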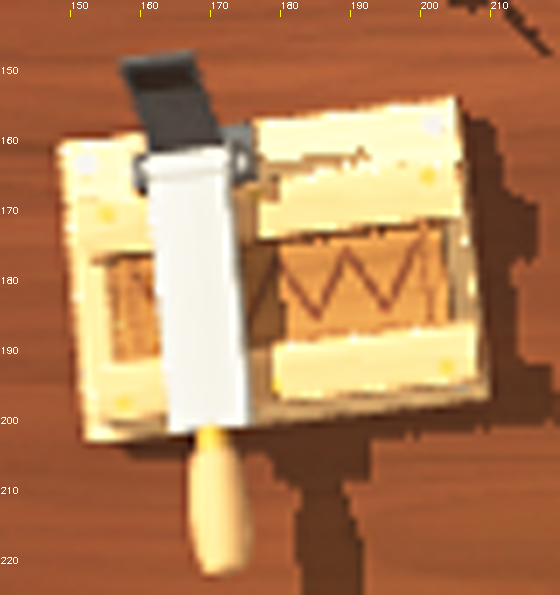

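View pics/rack_top.png

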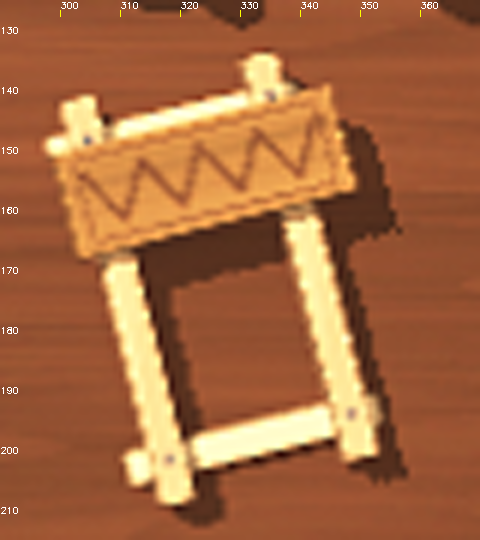

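View pics/jig_sc.png

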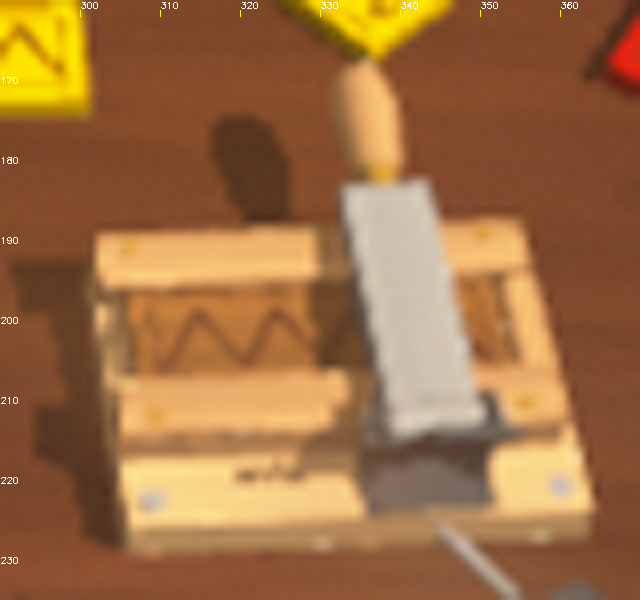

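The brown burnt panel in the jig runway, top view (182–203, 172–190), is confirmed. It sits under the bar, between the lips. Now I'll measure the poses.

```bash
cat >> h.py <<'E'
def fit(obs):
    # obs: list of (snap, uv, local xyz) ; world z=local z. rigid 2D fit of pose (x,y,yaw) by linear Procrustes on ray-plane points
    W=np.array([plane(s,uv,l[2])[0][:2] for s,uv,l in obs]); L=np.array([l[:2] for _,_,l in obs])
    wc,lc=W.mean(0),L.mean(0); a=W-wc;b=L-lc
    th=np.arctan2((b[:,0]*a[:,1]-b[:,1]*a[:,0]).sum(),(a*b).sum())
    R=np.array([[np.cos(th),-np.sin(th)],[np.sin(th),np.cos(th)]]); t=wc-R@lc
    return t,np.degrees(th),(W-(L@R.T+t))*1000
def uc(p,k,x0,y0): return ((p[0]+.5)/k-.5+x0,(p[1]+.5)/k-.5+y0)
E
cat > m.py <<'E'
from h import *
T=robot.snapshot("top");S=robot.snapshot("scene")
print("cam",-T["R"].T@T["t"],-S["R"].T@S["t"])
J=lambda p:uc(p,7,140,140); JS=lambda p:uc(p,8,290,160); Q=lambda p:uc(p,6,290,125)
m=1e-3
oT=[(T,J((58,146)),(.088,.1,.024)),(T,J((457,97)),(.088,-.1,.024)),(T,J((478,322)),(-.0265,-.1,.046)),(T,J((476,379)),(-.0545,-.1,.046)),(T,J((462,215)),(.0265,-.1,.046))]
oS=[(S,JS((97,233)),(-.0545,-.1,.046)),(S,JS((98,287)),(-.0265,-.1,.046)),(S,JS((118,375)),(.0265,-.1,.046)),(S,JS((122,435)),(.0545,-.1,.046)),(S,JS((525,219)),(-.0545,.1,.046)),(S,JS((595,512)),(.088,.1,.024)),(S,JS((124,530)),(.088,-.1,.024))]
for o in(oT,oS,oT+oS): print("jig",*fit(o))
r=[(T,Q((60,110)),(.12,.064,.032)),(T,Q((95,96)),(.12,.046,.032)),(T,Q((247,55)),(.12,-.046,.032)),(T,Q((279,55)),(.12,-.064,.032)),(T,Q((192,498)),(-.12,.046,.032)),(T,Q((158,505)),(-.12,.064,.032)),(T,Q((344,460)),(-.12,-.046,.032)),(T,Q((377,453)),(-.12,-.064,.032))]
print("rack",*fit(r))
d=[(T,Q((58,160)),(.031,.0825,.046)),(T,Q((328,86)),(.031,-.0825,.046)),(T,Q((355,186)),(-.031,-.0825,.046)),(T,Q((82,259)),(-.031,.0825,.046))]
print("done",*fit(d))
# bar handle
print("handle",plane(T,J((218,510)),.057),plane(T,J((218,572)),.057), "S",plane(S,JS((365,110)),.057))
print("panel front", plane(T,J((447,275)),.038))
E
python3 m.py
```

```text
cam [ 0.39394562 -0.03571229  1.55166011] [1.34655144 0.03685678 1.09836979]Traceback (most recent call last):
  File "m.py", line 8, in <module>
    for o in(oT,oS,oT+oS): print("jig",*fit(o))
                                        ~~~^^^
  File "h.py", line 23, in fit
    W=np.array([plane(s,uv,l[2])[0][:2] for s,uv,l in obs]); L=np.array([l[:2] for _,_,l in obs])
                ~~~~~^^^^^^^^^^^
  File "h.py", line 9, in plane
    c,d=ray(s,uv); return c+d*((z-c[2])/d[:,2])[:,None]
        ~~~^^^^^^
  File "h.py", line 5, in ray
    p=cv2.undistortPoints(uv,K,np.array([s["k1"],0,0,0,0.]),criteria=(3,50,1e-10)).reshape(-1,2)
      ~~~~~~~~~~~~~~~~~~~^^^^^^^^^^^^^^^^^^^^^^^^^^^^^^^^^^^^^^^^^^^^^^^^^^^^^^^^^
cv2.error: OpenCV(4.12.0) :-1: error: (-5:Bad argument) in function 'undistortPoints'
> Overload resolution failed:
>  - undistortPoints() got an unexpected keyword argument 'criteria'
>  - undistortPoints() got an unexpected keyword argument 'criteria'
```

```bash
sed -i 's/cv2.undistortPoints(uv,K,np.array(\[s\["k1"\],0,0,0,0.\]),criteria=(3,50,1e-10))/cv2.undistortPointsIter(uv,K,np.array([s["k1"],0,0,0,0.]),None,None,(3,50,1e-10))/' h.py; python3 m.py
```

```text
cam [ 0.39394562 -0.03571229  1.55166011] [1.34655144 0.03685678 1.09836979]
jig [0.53156387 0.23993014] 6.253296697075024 [[-0.41621645  0.9285025 ]
 [ 0.47512553 -1.09951839]
 [ 0.02617336 -2.00941416]
 [ 0.02192425  1.96081542]
 [-0.10700669  0.21961463]]
jig [0.53061762 0.23900633] 6.201901943262109 [[-1.78185052  2.35812734]
 [ 1.39668452 -0.48094491]
 [-3.1019014   2.03726569]
 [ 0.93218561  0.30407582]
 [-0.12026891 -3.9799427 ]
 [ 1.08923935  0.64369577]
 [ 1.58591134 -0.88227702]]
jig [0.53099107 0.23938006] 6.252706201246872 [[ 0.15546173  1.47937756]
 [ 1.04885267 -0.54841883]
 [ 0.60002903 -1.45948763]
 [ 0.59581135  2.5104551 ]
 [ 0.46678948  0.77008413]
 [-2.24869512  2.0228267 ]
 [ 0.93253305 -0.84092669]
 [-3.56095516  1.63056602]
 [ 0.47582499 -0.12730499]
 [-0.41081962 -4.29600669]
 [ 0.81239476  0.20202239]
 [ 1.13277285 -1.34318706]]
rack [ 0.56564517 -0.27142195] 12.805301787507188 [[-4.68983035  1.58781463]
 [-0.54268695 -1.31254514]
 [ 2.99306332 -0.72825658]
 [-1.0162699  -1.92697186]
 [ 0.46551811 -0.23546452]
 [ 0.60882224  1.82355014]
 [ 1.15042587  1.25130509]
 [ 1.03095766 -0.45943174]]
done [ 0.62476822 -0.26301873] 14.730999728753646 [[-1.45018046 -2.53663667]
 [-0.83848213  0.27009271]
 [ 0.89489866  1.8945868 ]
 [ 1.39376393  0.37195716]]
handle [[0.4248512  0.26063409 0.057     ]] [[0.3949042 0.2604814 0.057    ]] S [[0.41370425 0.25864563 0.057     ]]
panel front [[0.54003924 0.15187372 0.038     ]]
```

The jig is at (0.531, 0.2395) with yaw 6.25°, and the rack is at (0.566, −0.271) with yaw 12.8°. Residuals are within about 4 mm, and the sizes and handle position agree with the description. Next I work out the moves.

```bash
cat >> h.py <<'E'
JT=np.array([.531,.2395]);JY=6.25;RT=np.array([.5656,-.2714]);RY=12.8
def loc(t,y,p):
    a=np.radians(y);return np.array([t[0]+np.cos(a)*p[0]-np.sin(a)*p[1],t[1]+np.sin(a)*p[0]+np.cos(a)*p[1],p[2]])
def jig(x,y,z): return loc(JT,JY,np.array([x,y,z])/1000)
def rack(x,y,z): return loc(RT,RY,np.array([x,y,z])/1000)
def go(cur,cyaw,targets):
    a=np.radians(cyaw)
    for X,yaw in targets:
        d=(np.array(X)-cur)*1000
        print("world",np.round(X,4),"-> x %.1f y %.1f z %.1f spin %.1f"%(np.cos(a)*d[0]+np.sin(a)*d[1],np.sin(a)*d[0]-np.cos(a)*d[1],-d[2],-(yaw-cyaw)))
E
python3 - <<'E'
from h import *
go([.212,-.615,.182],19.01,[([.48,-.25,.22],6.25),([.42,.255,.15],6.25),(jig(-109,30,60),6.25),(jig(-109,30,38),6.25)])
E
```

```text
world [ 0.48 -0.25  0.22] -> x 372.3 y -257.8 z -38.0 spin 12.8
world [0.42  0.255 0.15 ] -> x 480.0 y -754.8 z 32.0 spin 12.8
world [0.4194 0.2575 0.06  ] -> x 480.3 y -757.3 z 122.0 spin 12.8
world [0.4194 0.2575 0.038 ] -> x 480.3 y -757.3 z 144.0 spin 12.8
```

Call:
move_arm(
  commands=[
    {"x": 372, "y": -258, "z": -38, "spin": 12.8, "fingers": 0},
    {"x": 372, "y": -258, "z": -38, "spin": 12.8, "fingers": 0},
    {"x": 372, "y": -258, "z": -38, "spin": 12.8, "fingers": 0},
    {"x": 372, "y": -258, "z": -38, "spin": 12.8, "fingers": 0},
    {"x": 372, "y": -258, "z": -38, "spin": 12.8, "fingers": 0},
    {"x": 372, "y": -258, "z": -38, "spin": 12.8, "fingers": 0},
    {"x": 372, "y": -258, "z": -38, "spin": 12.8, "fingers": 0},
    {"x": 372, "y": -258, "z": -38, "spin": 12.8, "fingers": 0},
    {"x": 372, "y": -258, "z": -38, "spin": 12.8, "fingers": 0},
    {"x": 372, "y": -258, "z": -38, "spin": 12.8, "fingers": 0},
    {"x": 372, "y": -258, "z": -38, "spin": 12.8, "fingers": 0},
    {"x": 372, "y": -258, "z": -38, "spin": 12.8, "fingers": 0},
  ],
)

```text
clock: 1.45
eef_pos: [0.4825, -0.2448, 0.2215]
ee_rot: [-180.0, -0.1, 6.6]
contact_force: [1.0, -0.7, 0.4]
width: 0.0942
```

Run:
```python
from h import *
s=robot.read_state();print(s["eef_pos"],s["ee_rot"],s["joints"],s["qd"])
go([.48,-.25,.22],6.25,[([.42,.255,.15],6.25),(jig(-109,30,60),6.25),(jig(-109,30,38),6.25)])
```

```text
[ 0.48246602 -0.24484994  0.22145344] [-1.79993646e+02 -1.45668567e-01  6.59905228e+00] [-38.981851    -2.5661465  103.01846196   0.11035457  79.45028801
  44.39897619] [-5.19169229  0.4112877   0.5457179  -3.01716027 -0.60082673 -4.31843024]
world [0.42  0.255 0.15 ] -> x -4.7 y -508.5 z 70.0 spin -0.0
world [0.4194 0.2575 0.06  ] -> x -5.0 y -511.0 z 160.0 spin -0.0
world [0.4194 0.2575 0.038 ] -> x -5.0 y -511.0 z 182.0 spin -0.0
```

Call:
move_arm(
  commands=[
    {"x": -5, "y": -508, "z": 70, "spin": 0, "fingers": 0},
    {"x": -5, "y": -508, "z": 70, "spin": 0, "fingers": 0},
    {"x": -5, "y": -508, "z": 70, "spin": 0, "fingers": 0},
    {"x": -5, "y": -508, "z": 70, "spin": 0, "fingers": 0},
    {"x": -5, "y": -508, "z": 70, "spin": 0, "fingers": 0},
    {"x": -5, "y": -508, "z": 70, "spin": 0, "fingers": 0},
    {"x": -5, "y": -508, "z": 70, "spin": 0, "fingers": 0},
    {"x": -5, "y": -508, "z": 70, "spin": 0, "fingers": 0},
    {"x": -5, "y": -508, "z": 70, "spin": 0, "fingers": 0},
    {"x": -5, "y": -508, "z": 70, "spin": 0, "fingers": 0},
    {"x": -5, "y": -508, "z": 70, "spin": 0, "fingers": 0},
    {"x": -5, "y": -508, "z": 70, "spin": 0, "fingers": 0},
    {"x": -5, "y": -508, "z": 70, "spin": 0, "fingers": 0},
    {"x": -5, "y": -508, "z": 70, "spin": 0, "fingers": 0},
    {"x": -5, "y": -508, "z": 70, "spin": 0, "fingers": 0},
  ],
)

```text
clock: 2.7
eef_pos: [0.4194, 0.255, 0.1502]
ee_rot: [180.0, 0.0, 6.3]
contact_force: [-1.2, 1.0, -0.7]
width: 0.0937
```

Run:
```python
from h import *
s=robot.snapshot("wrist"); print(robot.read_state()["eef_pos"])
im=s["pixels"][:,:,::-1].copy()
for p in [jig(-109,30,57),jig(-137,30,57),jig(-54.5,-100,46),jig(-26.5,-100,46),jig(26.5,-100,46),jig(-62,100,24),jig(63,30,57)]:
    u=px(s,p)[0]; print(u); 
    if abs(u).max()<1000: cv2.drawMarker(im,(int(u[0]),int(u[1])),(255,0,255),0,10)
cv2.imwrite("pics/w1.png",im)
```

```text
[0.41970949 0.25435175 0.15042446]
[260.14219585 185.11750761]
[260.16147368 215.36874151]
[408.75281648 121.71288991]
[412.17340944  88.29209387]
[419.29001378  20.3925498 ]
[186.22148397 128.80733443]
[259.97557105 -35.35092699]
```

View pics/w1.png

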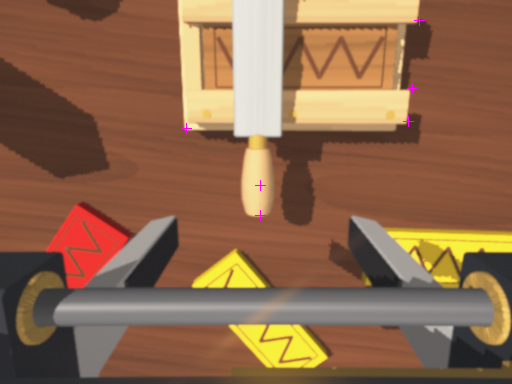

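The wrist view shows the handle at (257,185), against my predicted (260,185), about 1.5 mm off. The jig corners match within 2 px. I'll descend and pinch.

Call:
move_arm(
  commands=[
    {"x": 0, "y": -4, "z": 40, "spin": 0, "fingers": 0},
    {"x": 0, "y": -4, "z": 80, "spin": 0, "fingers": 0},
    {"x": 0, "y": -4, "z": 112, "spin": 0, "fingers": 0},
    {"x": 0, "y": -4, "z": 112, "spin": 0, "fingers": 0},
    {"x": 0, "y": -4, "z": 112, "spin": 0, "fingers": 0},
    {"x": 0, "y": -4, "z": 112, "spin": 0, "fingers": 255},
    {"x": 0, "y": -4, "z": 112, "spin": 0, "fingers": 255},
    {"x": 0, "y": -4, "z": 112, "spin": 0, "fingers": 255},
    {"x": 0, "y": -4, "z": 112, "spin": 0, "fingers": 255},
    {"x": 0, "y": -4, "z": 112, "spin": 0, "fingers": 255},
    {"x": 0, "y": -4, "z": 112, "spin": 0, "fingers": 255},
    {"x": 0, "y": -4, "z": 112, "spin": 0, "fingers": 255},
    {"x": 0, "y": -4, "z": 112, "spin": 0, "fingers": 255},
    {"x": 0, "y": -4, "z": 112, "spin": 0, "fingers": 255},
    {"x": 0, "y": -4, "z": 112, "spin": 0, "fingers": 255},
  ],
)

```text
clock: 4.0
eef_pos: [0.419, 0.259, 0.0383]
ee_rot: [180.0, 0.0, 6.2]
contact_force: [-0.6, 0.1, -0.1]
width: 0.0306
```

Run:
```python
from h import *
s=robot.read_state();print(s["eef_pos"],s["ee_rot"],s["width"],s["contact_force"])
for a in [5,10,15,20,25,30,35,40,45,50,55,60,65,70,75,80,85,90,95,100,105,110,115]:
    t=np.radians(a); print(a,"x %.0f z %.0f"%(172*(1-np.cos(t)),-172*np.sin(t)))
```

```text
[0.41896785 0.25902025 0.03827574] [1.79998386e+02 1.01798029e-02 6.21702276e+00] 0.03056089080363159 [-0.6160977   0.05327187 -0.12312743]
5 x 1 z -15
10 x 3 z -30
15 x 6 z -45
20 x 10 z -59
25 x 16 z -73
30 x 23 z -86
35 x 31 z -99
40 x 40 z -111
45 x 50 z -122
50 x 61 z -132
55 x 73 z -141
60 x 86 z -149
65 x 99 z -156
70 x 113 z -162
75 x 127 z -166
80 x 142 z -169
85 x 157 z -171
90 x 172 z -172
95 x 187 z -171
100 x 202 z -169
105 x 217 z -166
110 x 231 z -162
115 x 245 z -156
```

Call:
move_arm(
  commands=[
    {"x": 0, "y": 0, "z": 0, "spin": 0, "fingers": 255},
    {"x": 1, "y": 0, "z": -15, "spin": 0, "fingers": 255},
    {"x": 3, "y": 0, "z": -30, "spin": 0, "fingers": 255},
    {"x": 6, "y": 0, "z": -45, "spin": 0, "fingers": 255},
    {"x": 10, "y": 0, "z": -59, "spin": 0, "fingers": 255},
    {"x": 16, "y": 0, "z": -73, "spin": 0, "fingers": 255},
    {"x": 23, "y": 0, "z": -86, "spin": 0, "fingers": 255},
    {"x": 31, "y": 0, "z": -99, "spin": 0, "fingers": 255},
    {"x": 40, "y": 0, "z": -111, "spin": 0, "fingers": 255},
    {"x": 50, "y": 0, "z": -122, "spin": 0, "fingers": 255},
    {"x": 61, "y": 0, "z": -132, "spin": 0, "fingers": 255},
    {"x": 61, "y": 0, "z": -132, "spin": 0, "fingers": 255},
  ],
)

```text
clock: 5.0
eef_pos: [0.483, 0.2664, 0.1708]
ee_rot: [-179.9, -0.4, 6.2]
contact_force: [5.9, 3.5, -9.7]
width: 0.0234
```

Run:
```python
from h import *
s=robot.read_state();print(s["eef_pos"],s["ee_rot"],s["width"],s["contact_force"])
s=robot.snapshot("wrist"); cv2.imwrite("pics/w2.png",s["pixels"][:,:,::-1])
```

```text
[0.48295143 0.26638054 0.1708305 ] [-179.89166676   -0.35089111    6.15542289] 0.02336316313469961 [ 5.85330086  3.49723072 -9.72395832]
```

View pics/w2.png

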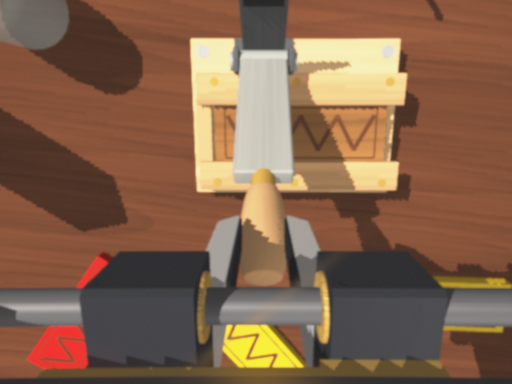

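Run:
```python
from h import *
W=robot.snapshot("wrist");T=robot.snapshot("top");S=robot.snapshot("scene")
e=robot.read_state()["eef_pos"]; print("tcp",px(W,e),"grasp",px(W,e+[0,0,.019]))
for a in (44,47,50,53):
    t=np.radians(a)
    for r in(138,172,200):
        p=jig(63-r*np.cos(t),30,57+r*np.sin(t)); print(a,r,px(W,p),px(S,p))
print("hinge",px(W,jig(63,30,57)))
crop(S,290,120,370,235,5,"s3.png");crop(W,200,150,330,300,5,"w3.png")
```

```text
tcp [[263.06963491 220.23039365]] grasp [[263.04304626 230.73519732]]
44 138 [[265.97430143 196.3167892 ]] [[343.21465552 171.91108536]]
44 172 [[266.22143294 244.73844766]] [[343.09254128 161.7598901 ]]
44 200 [[266.461258   291.24258854]] [[342.9947353  153.35749744]]
47 138 [[266.04143145 190.50327682]] [[343.7687334  172.05660154]]
47 172 [[266.321887   238.62833774]] [[343.78504327 161.86896027]]
47 200 [[266.59896182 285.72711743]] [[343.80189532 153.41421335]]
50 138 [[266.10944163 183.8624563 ]] [[344.32905364 172.31730377]]
50 172 [[266.42566154 231.29267687]] [[344.487308  162.1224733]]
50 200 [[266.74393331 278.62662486]] [[344.62233592 153.63938109]]
53 138 [[266.17801861 176.36387129]] [[344.89408881 172.694421  ]]
53 172 [[266.5324244  222.64141897]] [[345.19746326 162.52280898]]
53 200 [[266.89606026 269.76499863]] [[345.45392483 154.03659567]]
hinge [[265.28140422  57.69206193]]
```

View pics/s3.png

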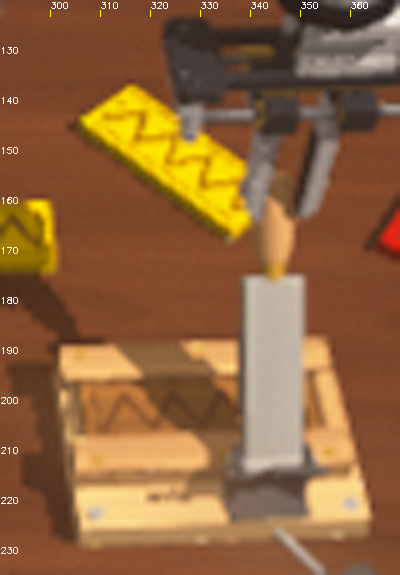

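View pics/w3.png

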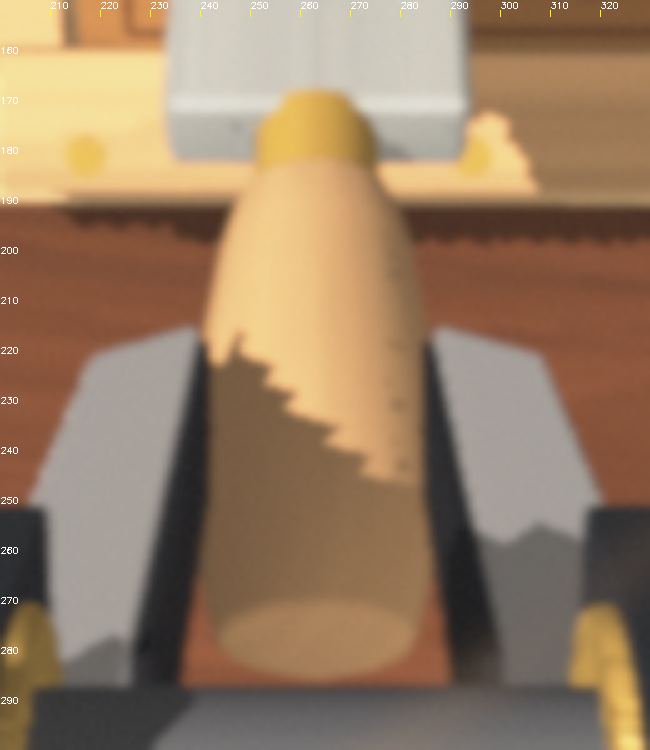

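The wrist view shows the handle between the pads at (263,231). Its end disc is centred near row 278, which matches a bar angle of 50°. I'll continue the swing.

Call:
move_arm(
  commands=[
    {"x": 13, "y": 0, "z": -8, "spin": 0, "fingers": 255},
    {"x": 26, "y": 0, "z": -16, "spin": 0, "fingers": 255},
    {"x": 39, "y": 0, "z": -22, "spin": 0, "fingers": 255},
    {"x": 53, "y": 0, "z": -28, "spin": 0, "fingers": 255},
    {"x": 67, "y": 0, "z": -32, "spin": 0, "fingers": 255},
    {"x": 82, "y": 0, "z": -35, "spin": 0, "fingers": 255},
    {"x": 97, "y": 0, "z": -37, "spin": 0, "fingers": 255},
    {"x": 112, "y": 0, "z": -38, "spin": 0, "fingers": 255},
    {"x": 127, "y": 0, "z": -37, "spin": 0, "fingers": 255},
    {"x": 141, "y": 0, "z": -35, "spin": 0, "fingers": 255},
    {"x": 155, "y": 0, "z": -32, "spin": 0, "fingers": 255},
    {"x": 169, "y": 0, "z": -28, "spin": 0, "fingers": 255},
    {"x": 180, "y": 0, "z": -24, "spin": 0, "fingers": 255},
    {"x": 180, "y": 0, "z": -24, "spin": 0, "fingers": 255},
  ],
)

```text
clock: 6.37
eef_pos: [0.6594, 0.2846, 0.1925]
ee_rot: [180.0, 0.1, 6.2]
contact_force: [0.0, -0.1, -0.5]
width: 0.0002
```

Run:
```python
from h import *
s=robot.read_state();print(s["eef_pos"],s["ee_rot"],s["width"],s["contact_force"])
s=robot.snapshot("scene"); crop(s,280,90,400,240,4,"s4.png")
```

```text
[0.65937537 0.28455923 0.19248337] [1.79965299e+02 1.09859794e-01 6.16912176e+00] 0.0001646353214472307 [ 0.01597252 -0.07031131 -0.49442127]
```

View pics/s4.png

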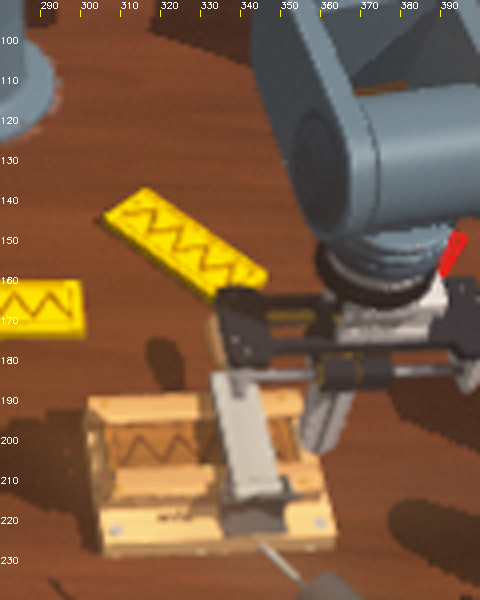

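The grip slipped and the bar fell shut. The fingers were probably still closing at 30.6 mm when the lift began. I'll go back and retry with a full closing wait.

Run:
```python
from h import *
# commanded now approx
s=robot.read_state();e=s["eef_pos"];print(e)
go(e,6.25,[(e+[0,0,.04],6.25),([.42,.258,.20],6.25),([.4197,.259,.036],6.25)])
```

```text
[0.65858633 0.28474819 0.19306047]
world [0.6586 0.2847 0.2331] -> x 0.0 y 0.0 z -40.0 spin -0.0
world [0.42  0.258 0.2  ] -> x -240.1 y 0.6 z -6.9 spin -0.0
world [0.4197 0.259  0.036 ] -> x -240.3 y -0.4 z 157.1 spin -0.0
```

Call:
move_arm(
  commands=[
    {"x": 0, "y": 0, "z": -40, "fingers": 0, "spin": 0},
    {"x": -40, "y": 0, "z": -40, "fingers": 0, "spin": 0},
    {"x": -238, "y": 0, "z": -20, "fingers": 0, "spin": 0},
    {"x": -238, "y": 0, "z": -20, "fingers": 0, "spin": 0},
    {"x": -238, "y": 0, "z": -20, "fingers": 0, "spin": 0},
    {"x": -238, "y": 0, "z": -20, "fingers": 0, "spin": 0},
    {"x": -238, "y": 0, "z": -20, "fingers": 0, "spin": 0},
    {"x": -238, "y": 0, "z": -20, "fingers": 0, "spin": 0},
    {"x": -238, "y": 0, "z": -20, "fingers": 0, "spin": 0},
    {"x": -238, "y": 0, "z": -20, "fingers": 0, "spin": 0},
    {"x": -238, "y": 0, "z": -20, "fingers": 0, "spin": 0},
    {"x": -238, "y": 0, "z": -20, "fingers": 0, "spin": 0},
  ],
)

```text
clock: 7.42
eef_pos: [0.4232, 0.2594, 0.2148]
ee_rot: [-180.0, -0.0, 6.2]
contact_force: [-0.5, 0.2, -0.3]
width: 0.0769
```

Run:
```python
from h import *
s=robot.read_state();print(s["eef_pos"],s["ee_rot"],s["width"])
s=robot.snapshot("wrist"); 
im=s["pixels"][:,:,::-1].copy()
for p in [jig(-109,30,57),jig(-137,30,57),jig(-54.5,-100,46),jig(-26.5,-100,46)]:
    u=px(s,p)[0]; cv2.drawMarker(im,(int(u[0]),int(u[1])),(255,0,255),0,10)
cv2.imwrite("pics/w5.png",im)
```

```text
[0.42321949 0.259377   0.21482761] [-1.79996011e+02 -4.08381702e-02  6.17582459e+00] 0.07693971298528543
```

View pics/w5.png

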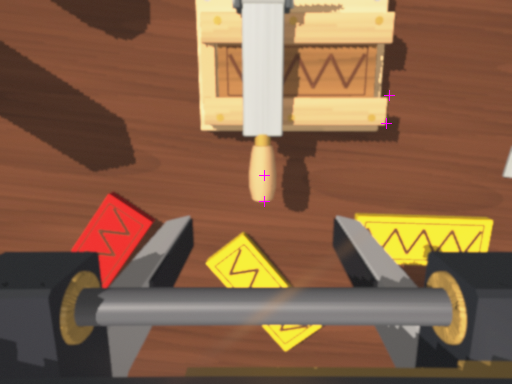

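The handle is back down at (263,175), on the marker. I'll descend, then close for 14 rows.

Call:
move_arm(
  commands=[
    {"x": -2, "y": 0, "z": 40, "spin": 0, "fingers": 0},
    {"x": -2, "y": 0, "z": 80, "spin": 0, "fingers": 0},
    {"x": -2, "y": 0, "z": 120, "spin": 0, "fingers": 0},
    {"x": -2, "y": 0, "z": 160, "spin": 0, "fingers": 0},
    {"x": -2, "y": 0, "z": 180, "spin": 0, "fingers": 0},
    {"x": -2, "y": 0, "z": 180, "spin": 0, "fingers": 255},
    {"x": -2, "y": 0, "z": 180, "spin": 0, "fingers": 255},
    {"x": -2, "y": 0, "z": 180, "spin": 0, "fingers": 255},
    {"x": -2, "y": 0, "z": 180, "spin": 0, "fingers": 255},
    {"x": -2, "y": 0, "z": 180, "spin": 0, "fingers": 255},
    {"x": -2, "y": 0, "z": 180, "spin": 0, "fingers": 255},
    {"x": -2, "y": 0, "z": 180, "spin": 0, "fingers": 255},
    {"x": -2, "y": 0, "z": 180, "spin": 0, "fingers": 255},
    {"x": -2, "y": 0, "z": 180, "spin": 0, "fingers": 255},
    {"x": -2, "y": 0, "z": 180, "spin": 0, "fingers": 255},
    {"x": -2, "y": 0, "z": 180, "spin": 0, "fingers": 255},
    {"x": -2, "y": 0, "z": 180, "spin": 0, "fingers": 255},
    {"x": -2, "y": 0, "z": 180, "spin": 0, "fingers": 255},
    {"x": -2, "y": 0, "z": 180, "spin": 0, "fingers": 255},
  ],
)

```text
clock: 9.05
eef_pos: [0.42, 0.2597, 0.0344]
ee_rot: [-179.9, -0.0, 6.2]
contact_force: [-0.4, 5.2, -0.7]
width: 0.0274
```

Call:
move_arm(
  commands=[
    {"x": 0, "y": 0, "z": 0, "spin": 0, "fingers": 255},
    {"x": 0, "y": 0, "z": 0, "spin": 0, "fingers": 255},
    {"x": 0, "y": 0, "z": 0, "spin": 0, "fingers": 255},
  ],
)

```text
clock: 9.3
eef_pos: [0.42, 0.2597, 0.0344]
ee_rot: [-179.9, -0.0, 6.2]
contact_force: [-0.9, 6.2, -0.3]
width: 0.0278
```

Call:
move_arm(
  commands=[
    {"x": 0, "y": 0, "z": -8, "spin": 0, "fingers": 255},
    {"x": 1, "y": 0, "z": -15, "spin": 0, "fingers": 255},
    {"x": 2, "y": 0, "z": -23, "spin": 0, "fingers": 255},
    {"x": 3, "y": 0, "z": -30, "spin": 0, "fingers": 255},
    {"x": 3, "y": 0, "z": -30, "spin": 0, "fingers": 255},
  ],
)

```text
clock: 9.72
eef_pos: [0.423, 0.26, 0.065]
ee_rot: [-179.9, 0.0, 6.2]
contact_force: [-1.0, 6.3, -3.1]
width: 0.0273
```

Call:
move_arm(
  commands=[
    {"x": 3, "y": 0, "z": -15, "spin": 0, "fingers": 255},
    {"x": 7, "y": 0, "z": -29, "spin": 0, "fingers": 255},
    {"x": 13, "y": 0, "z": -43, "spin": 0, "fingers": 255},
    {"x": 20, "y": 0, "z": -56, "spin": 0, "fingers": 255},
    {"x": 28, "y": 0, "z": -69, "spin": 0, "fingers": 255},
    {"x": 37, "y": 0, "z": -81, "spin": 0, "fingers": 255},
    {"x": 37, "y": 0, "z": -81, "spin": 0, "fingers": 255},
  ],
)

```text
clock: 10.3
eef_pos: [0.4613, 0.264, 0.1472]
ee_rot: [-179.9, -0.1, 6.2]
contact_force: [-2.3, 4.9, -0.8]
width: 0.0269
```

Call:
move_arm(
  commands=[
    {"x": 10, "y": 0, "z": -11, "spin": 0, "fingers": 255},
    {"x": 21, "y": 0, "z": -21, "spin": 0, "fingers": 255},
    {"x": 33, "y": 0, "z": -30, "spin": 0, "fingers": 255},
    {"x": 46, "y": 0, "z": -38, "spin": 0, "fingers": 255},
    {"x": 59, "y": 0, "z": -45, "spin": 0, "fingers": 255},
    {"x": 59, "y": 0, "z": -45, "spin": 0, "fingers": 255},
  ],
)

```text
clock: 10.8
eef_pos: [0.5197, 0.2702, 0.1907]
ee_rot: [-180.0, -0.1, 6.2]
contact_force: [-2.4, 3.8, 1.2]
width: 0.0265
```

Call:
move_arm(
  commands=[
    {"x": 14, "y": 0, "z": -6, "spin": 0, "fingers": 255},
    {"x": 28, "y": 0, "z": -10, "spin": 0, "fingers": 255},
    {"x": 43, "y": 0, "z": -13, "spin": 0, "fingers": 255},
    {"x": 58, "y": 0, "z": -15, "spin": 0, "fingers": 255},
    {"x": 73, "y": 0, "z": -16, "spin": 0, "fingers": 255},
    {"x": 88, "y": 0, "z": -15, "spin": 0, "fingers": 255},
    {"x": 88, "y": 0, "z": -15, "spin": 0, "fingers": 255},
  ],
)

```text
clock: 11.38
eef_pos: [0.6081, 0.2795, 0.2059]
ee_rot: [-180.0, -0.2, 6.2]
contact_force: [2.0, 3.0, 1.5]
width: 0.0157
```

Run:
```python
from h import *
s=robot.read_state();print(s["width"],s["contact_force"])
s=robot.snapshot("scene"); crop(s,290,90,410,235,4,"s6.png")
```

```text
0.01572677945633168 [1.99609581 2.97010154 1.52092431]
```

View pics/s6.png

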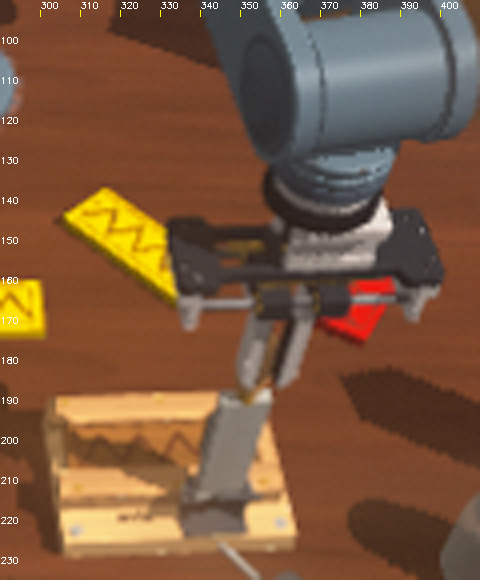

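Run:
```python
from h import *
S=robot.snapshot("scene");W=robot.snapshot("wrist");crop(W,180,150,340,300,4,"w6.png")
for a in(70,75,80,85,90,95):
    t=np.radians(a);f=lambda r:jig(63-r*np.cos(t),30,57+r*np.sin(t))
    print(a,[np.round(px(S,f(r))[0],1) for r in(0,138,200)],[np.round(px(W,f(r))[0],1) for r in(138,200)])
print(px(W,robot.read_state()["eef_pos"]),px(S,robot.read_state()["eef_pos"]))
```

```text
70 [array([343.7, 212.6]), array([348.1, 177.1]), array([350.3, 159.7])] [array([263.7, 294.6]), array([264.2, 384.6])]
75 [array([343.7, 212.6]), array([349., 179.]), array([351.7, 162.4])] [array([263.8, 282.4]), array([264.3, 365.8])]
80 [array([343.7, 212.6]), array([349.9, 181.3]), array([353. , 165.7])] [array([263.8, 268.5]), array([264.4, 342.6])]
85 [array([343.7, 212.6]), array([350.8, 183.9]), array([354.3, 169.4])] [array([263.8, 253.1]), array([264.5, 315. ])]
90 [array([343.7, 212.6]), array([351.6, 186.8]), array([355.6, 173.6])] [array([263.8, 236.4]), array([264.5, 283.6])]
95 [array([343.7, 212.6]), array([352.3, 189.9]), array([356.8, 178.2])] [array([263.8, 218.7]), array([264.5, 249.1])]
[[263.07908975 219.27039939]] [[353.29385809 188.64414539]]
```

View pics/w6.png

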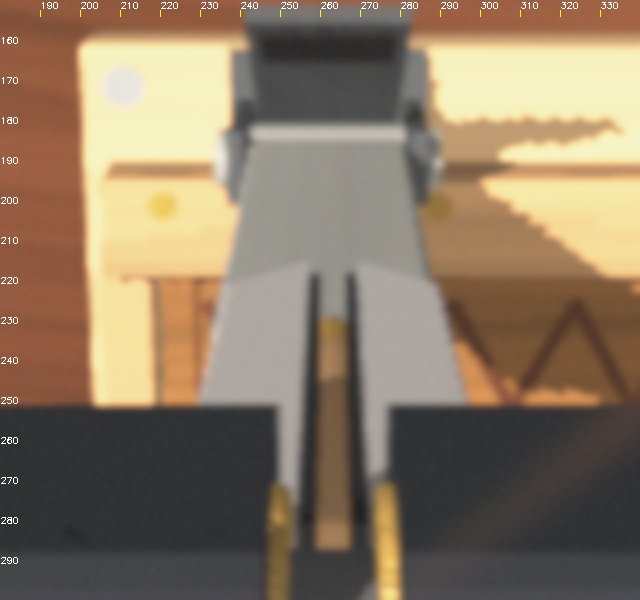

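The views put the bar near upright (about 92°), with the fingers holding the narrower neck of the handle and side forces small. I'll continue past upright.

Call:
move_arm(
  commands=[
    {"x": 8, "y": 0, "z": 0, "spin": 0, "fingers": 255},
    {"x": 16, "y": 0, "z": 2, "spin": 0, "fingers": 255},
    {"x": 24, "y": 0, "z": 3, "spin": 0, "fingers": 255},
    {"x": 24, "y": 0, "z": 3, "spin": 0, "fingers": 255},
  ],
)

```text
clock: 11.87
eef_pos: [0.6308, 0.2815, 0.2014]
ee_rot: [180.0, 0.0, 6.2]
contact_force: [-0.6, 0.2, -0.1]
width: 0.0006
```

Run:
```python
from h import *
S=robot.snapshot("scene");W=robot.snapshot("wrist");crop(W,180,150,340,300,3,"w7.png");crop(S,310,140,400,230,5,"s7.png")
a=cv2.imread("pics/w7.png");b=cv2.imread("pics/s7.png")[:450];cv2.imwrite("pics/ws7.png",np.hstack([cv2.resize(a,(400,400)),cv2.resize(b,(400,400))]))
```

```text
(no output)
```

View pics/ws7.png

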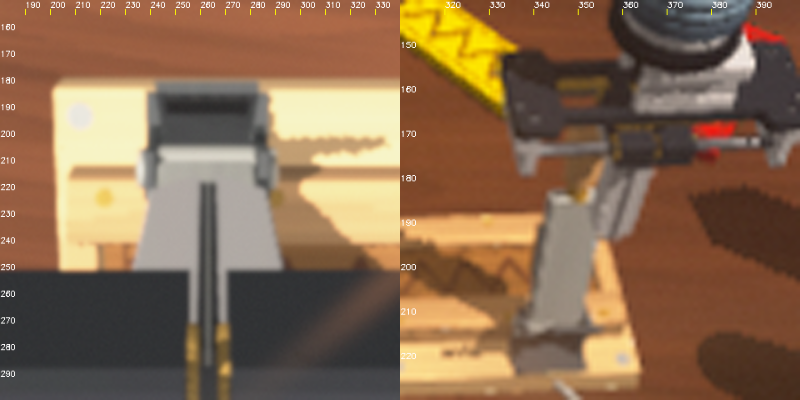

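The handle crept backward out of the pads as the bar rotated, so the bar is falling shut again. For the next try I'll start further toward the tip so the creep stays within the pads, and swing through upright faster.

Run:
```python
from h import *
s=robot.read_state();e=s["eef_pos"];print(e)
go(e,6.25,[([.4145,.2605,.22],6.25),([.4145,.2605,.037],6.25)])
```

```text
[0.6299807  0.28171694 0.20183808]
world [0.4145 0.2605 0.22  ] -> x -216.5 y -2.4 z -18.2 spin -0.0
world [0.4145 0.2605 0.037 ] -> x -216.5 y -2.4 z 164.8 spin -0.0
```

Call:
move_arm(
  commands=[
    {"x": 0, "y": 0, "z": -30, "fingers": 255, "spin": 0},
    {"x": 0, "y": 0, "z": -60, "fingers": 255, "spin": 0},
    {"x": 0, "y": 0, "z": -60, "fingers": 255, "spin": 0},
    {"x": 0, "y": 0, "z": -60, "fingers": 0, "spin": 0},
    {"x": 0, "y": 0, "z": -60, "fingers": 0, "spin": 0},
    {"x": -217, "y": -3, "z": -40, "fingers": 0, "spin": 0},
    {"x": -217, "y": -3, "z": -40, "fingers": 0, "spin": 0},
    {"x": -217, "y": -3, "z": -40, "fingers": 0, "spin": 0},
    {"x": -217, "y": -3, "z": -40, "fingers": 0, "spin": 0},
    {"x": -217, "y": -3, "z": -40, "fingers": 0, "spin": 0},
    {"x": -217, "y": -3, "z": -40, "fingers": 0, "spin": 0},
    {"x": -217, "y": -3, "z": -40, "fingers": 0, "spin": 0},
    {"x": -217, "y": -3, "z": -40, "fingers": 0, "spin": 0},
    {"x": -217, "y": -3, "z": -40, "fingers": 0, "spin": 0},
  ],
)

```text
clock: 13.13
eef_pos: [0.415, 0.2615, 0.2424]
ee_rot: [180.0, -0.0, 6.2]
contact_force: [0.1, 0.9, -0.5]
width: 0.0705
```

Run:
```python
from h import *
e=robot.read_state()["eef_pos"];print(e)
s=robot.snapshot("wrist"); 
im=s["pixels"][:,:,::-1].copy()
for p in [jig(-109,30,57),jig(-137,30,57),jig(-54.5,-100,46),jig(-26.5,-100,46)]:
    u=px(s,p)[0]; cv2.drawMarker(im,(int(u[0]),int(u[1])),(255,0,255),0,10)
cv2.imwrite("pics/w8.png",im)
go(e,6.25,[([.4145,.2605,.037],6.25)])
```

```text
[0.41503984 0.26147187 0.24240032]
world [0.4145 0.2605 0.037 ] -> x -0.6 y 0.9 z 205.4 spin -0.0
```

View pics/w8.png

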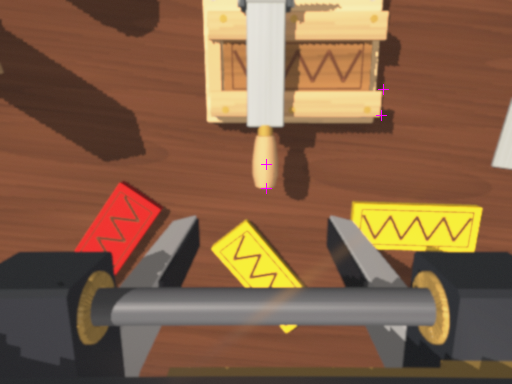

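The handle is down again at (265,163), on its marker, and nothing else has moved. I'll descend and close.

Call:
move_arm(
  commands=[
    {"x": 0, "y": 0, "z": 40, "spin": 0, "fingers": 0},
    {"x": 0, "y": 0, "z": 80, "spin": 0, "fingers": 0},
    {"x": 0, "y": 0, "z": 120, "spin": 0, "fingers": 0},
    {"x": 0, "y": 0, "z": 160, "spin": 0, "fingers": 0},
    {"x": 0, "y": 0, "z": 200, "spin": 0, "fingers": 0},
    {"x": 0, "y": 0, "z": 206, "spin": 0, "fingers": 255},
    {"x": 0, "y": 0, "z": 206, "spin": 0, "fingers": 255},
    {"x": 0, "y": 0, "z": 206, "spin": 0, "fingers": 255},
    {"x": 0, "y": 0, "z": 206, "spin": 0, "fingers": 255},
    {"x": 0, "y": 0, "z": 206, "spin": 0, "fingers": 255},
    {"x": 0, "y": 0, "z": 206, "spin": 0, "fingers": 255},
    {"x": 0, "y": 0, "z": 206, "spin": 0, "fingers": 255},
    {"x": 0, "y": 0, "z": 206, "spin": 0, "fingers": 255},
    {"x": 0, "y": 0, "z": 206, "spin": 0, "fingers": 255},
    {"x": 0, "y": 0, "z": 206, "spin": 0, "fingers": 255},
    {"x": 0, "y": 0, "z": 206, "spin": 0, "fingers": 255},
    {"x": 0, "y": 0, "z": 206, "spin": 0, "fingers": 255},
    {"x": 0, "y": 0, "z": 206, "spin": 0, "fingers": 255},
    {"x": 0, "y": 0, "z": 206, "spin": 0, "fingers": 255},
    {"x": 0, "y": 0, "z": 206, "spin": 0, "fingers": 255},
  ],
)

```text
clock: 14.85
eef_pos: [0.414, 0.2591, 0.0364]
ee_rot: [179.7, 0.0, 6.3]
contact_force: [0.6, -9.5, 3.6]
width: 0.0266
```

Call:
move_arm(
  commands=[
    {"x": 0, "y": 1, "z": -12, "spin": 0, "fingers": 255},
    {"x": 2, "y": 2, "z": -24, "spin": 0, "fingers": 255},
    {"x": 7, "y": 2, "z": -47, "spin": 0, "fingers": 255},
    {"x": 15, "y": 2, "z": -70, "spin": 0, "fingers": 255},
    {"x": 26, "y": 2, "z": -91, "spin": 0, "fingers": 255},
    {"x": 40, "y": 2, "z": -111, "spin": 0, "fingers": 255},
  ],
)

```text
clock: 15.35
eef_pos: [0.4536, 0.2633, 0.1475]
ee_rot: [179.9, 0.0, 6.2]
contact_force: [5.5, -0.4, -8.5]
width: 0.0253
```

Call:
move_arm(
  commands=[
    {"x": 17, "y": 0, "z": -16, "spin": 0, "fingers": 255},
    {"x": 36, "y": 0, "z": -30, "spin": 0, "fingers": 255},
    {"x": 57, "y": 0, "z": -42, "spin": 0, "fingers": 255},
    {"x": 80, "y": 0, "z": -52, "spin": 0, "fingers": 255},
    {"x": 104, "y": 0, "z": -59, "spin": 0, "fingers": 255},
    {"x": 134, "y": 0, "z": -62, "spin": 0, "fingers": 255},
    {"x": 166, "y": 0, "z": -60, "spin": 0, "fingers": 255},
    {"x": 196, "y": 0, "z": -53, "spin": 0, "fingers": 255},
    {"x": 206, "y": 0, "z": -47, "spin": 0, "fingers": 255},
  ],
)

```text
clock: 16.1
eef_pos: [0.6618, 0.2856, 0.194]
ee_rot: [-180.0, -0.1, 6.1]
contact_force: [-0.1, -0.7, 0.3]
width: 0.0022
```

Run:
```python
from h import *
S=robot.snapshot("scene");W=robot.snapshot("wrist");crop(W,180,150,340,300,3,"w7.png");crop(S,310,140,400,230,5,"s7.png")
a=cv2.imread("pics/w7.png");b=cv2.imread("pics/s7.png")[:450];cv2.imwrite("pics/ws9.png",np.hstack([cv2.resize(a,(400,400)),cv2.resize(b,(400,400))]))
```

```text
(no output)
```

View pics/ws9.png

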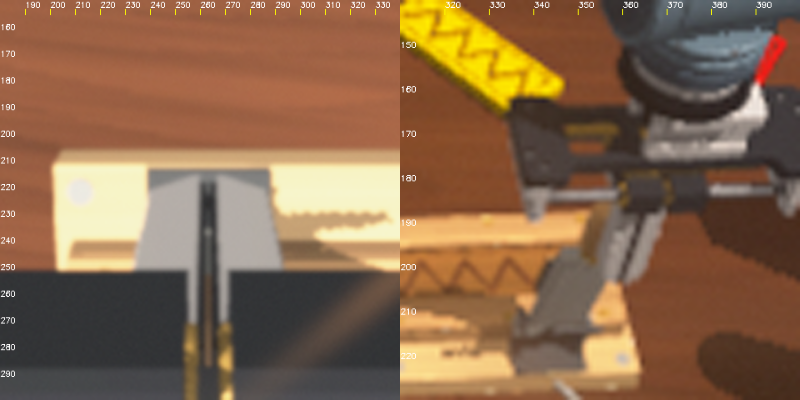

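The scene view shows the bar end at about (354,197), below the row for 95°. The bar is past upright and leaning on the backs of the fingers. I'll move away in +x so it settles gently on its rest.

Call:
move_arm(
  commands=[
    {"x": 12, "y": 0, "z": 0, "spin": 0, "fingers": 255},
    {"x": 24, "y": 0, "z": 0, "spin": 0, "fingers": 255},
    {"x": 36, "y": 0, "z": 0, "spin": 0, "fingers": 255},
    {"x": 48, "y": 0, "z": 0, "spin": 0, "fingers": 255},
    {"x": 60, "y": 0, "z": 0, "spin": 0, "fingers": 255},
    {"x": 72, "y": 0, "z": 0, "spin": 0, "fingers": 255},
    {"x": 90, "y": 0, "z": 0, "spin": 0, "fingers": 255},
    {"x": 90, "y": 0, "z": 0, "spin": 0, "fingers": 255},
  ],
)

```text
clock: 16.87
eef_pos: [0.7487, 0.2957, 0.1941]
ee_rot: [180.0, -0.0, 6.2]
contact_force: [0.8, 0.8, -0.2]
width: 0.0006
```

Run:
```python
from h import *
S=robot.snapshot("scene");T=robot.snapshot("top");print(robot.read_state()["eef_pos"])
for a in(100,110,120):
    t=np.radians(a);f=lambda r:jig(63-r*np.cos(t),30,57+r*np.sin(t))
    print(a,[np.round(px(S,f(r))[0],1) for r in(0,138,200)],[np.round(px(T,f(r))[0],1) for r in(138,200)])
crop(S,310,140,410,240,4,"s7.png");crop(T,120,100,220,200,4,"t7.png")
cv2.imwrite("pics/ts10.png",np.hstack([cv2.imread("pics/s7.png"),cv2.imread("pics/t7.png")]))
```

```text
[0.74715164 0.29594397 0.19423683]
100 [array([343.7, 212.6]), array([353. , 193.3]), array([357.8, 183.2])] [array([157. , 150.8]), array([152.1, 144. ])]
110 [array([343.7, 212.6]), array([354.2, 200.5]), array([359.7, 194.1])] [array([156.8, 143.8]), array([151.8, 133.6])]
120 [array([343.7, 212.6]), array([355. , 208.3]), array([361., 206.])] [array([156.9, 137.6]), array([152. , 124.4])]
```

View pics/ts10.png

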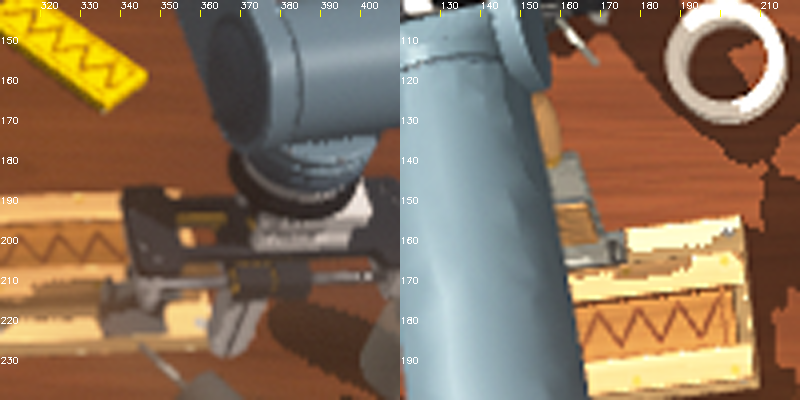

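The top view shows the bar's neck at about (156,138), which matches 120°, so it's on its rest. I'll raise, go back over the runway and turn 90°.

Run:
```python
from h import *
e=np.array([.7487,.2957,.1941])
go(e,6.25,[(e+[0,0,.11],6.25),(jig(0,-20,300),96.25),(jig(0,-20,150),96.25)])
```

```text
world [0.7487 0.2957 0.3041] -> x 0.0 y 0.0 z -110.0 spin -0.0
world [0.5332 0.2196 0.3   ] -> x -222.5 y 52.2 z -105.9 spin -90.0
world [0.5332 0.2196 0.15  ] -> x -222.5 y 52.2 z 44.1 spin -90.0
```

Call:
move_arm(
  commands=[
    {"x": 0, "y": 0, "z": -40, "spin": 0, "fingers": 255},
    {"x": 0, "y": 0, "z": -80, "spin": 0, "fingers": 255},
    {"x": 0, "y": 0, "z": -110, "spin": 0, "fingers": 255},
    {"x": -30, "y": 8, "z": -110, "spin": -7, "fingers": 255},
    {"x": -70, "y": 16, "z": -110, "spin": -14, "fingers": 255},
    {"x": -110, "y": 26, "z": -110, "spin": -21, "fingers": 255},
    {"x": -150, "y": 35, "z": -110, "spin": -28, "fingers": 255},
    {"x": -190, "y": 45, "z": -110, "spin": -35, "fingers": 255},
    {"x": -222, "y": 52, "z": -110, "spin": -42, "fingers": 255},
    {"x": -222, "y": 52, "z": -110, "spin": -49, "fingers": 255},
    {"x": -222, "y": 52, "z": -110, "spin": -56, "fingers": 255},
    {"x": -222, "y": 52, "z": -110, "spin": -63, "fingers": 255},
    {"x": -222, "y": 52, "z": -90, "spin": -70, "fingers": 255},
    {"x": -222, "y": 52, "z": -60, "spin": -77, "fingers": 255},
    {"x": -222, "y": 52, "z": -30, "spin": -84, "fingers": 255},
    {"x": -222, "y": 52, "z": 0, "spin": -90, "fingers": 255},
    {"x": -222, "y": 52, "z": 30, "spin": -90, "fingers": 255},
    {"x": -222, "y": 52, "z": 44, "spin": -90, "fingers": 255},
    {"x": -222, "y": 52, "z": 44, "spin": -90, "fingers": 255},
  ],
)

```text
clock: 18.55
eef_pos: [0.5285, 0.2196, 0.146]
ee_rot: [-179.5, 0.0, 96.2]
contact_force: [-0.8, 0.6, -0.1]
width: 0.0004
```

Run:
```python
from h import *
S=robot.snapshot("scene");W=robot.snapshot("wrist");s=robot.read_state();print(s["eef_pos"],s["ee_rot"],s["joints"])
print("axes")
a=np.radians(6.25);R=np.array([[np.cos(a),-np.sin(a)],[np.sin(a),np.cos(a)]]);print("jig xy",R.T@(s["eef_pos"][:2]-JT))
im=W["pixels"][:,:,::-1].copy()
for p in [jig(0,-100,24),jig(-26.5,-100,46),jig(26.5,-100,46),s["eef_pos"]]:
    u=px(W,p)[0];print(u); cv2.drawMarker(im,(int(u[0]),int(u[1])),(255,0,255),0,10)
cv2.imwrite("pics/w11.png",im); crop(S,290,120,400,240,4,"s11.png")
```

```text
[0.53205592 0.22021303 0.15077511] [-1.79991847e+02 -4.17018749e-03  9.62313837e+01] [1.12050583e+01 5.94936206e+00 1.01874637e+02 5.10620181e-03
 7.21837612e+01 4.97211167e+00]
axes
jig xy [-0.00105007 -0.01928729]
[265.72445161 255.22377167]
[238.38327543 264.74231159]
[293.30477232 264.84156483]
[265.29935507 219.61760967]
```

View pics/w11.png

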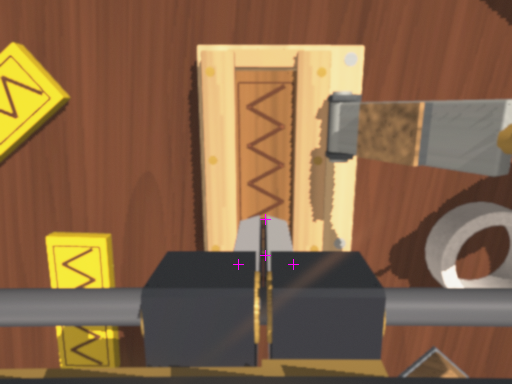

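View pics/s11.png

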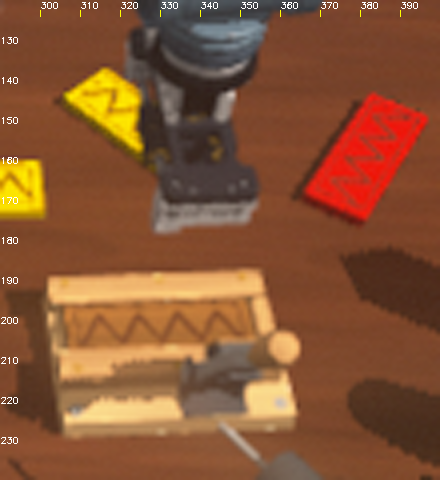

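The bar is back, its handle end-on at scene (357,207). The panel is in the runway and the closed fingers are above it. I'll lower to just above the panel and press.

Call:
move_arm(
  commands=[
    {"x": 0, "y": 0, "z": 40, "spin": 0, "fingers": 255},
    {"x": 0, "y": 0, "z": 80, "spin": 0, "fingers": 255},
    {"x": 0, "y": 0, "z": 102, "spin": 0, "fingers": 255},
    {"x": 0, "y": 0, "z": 108, "spin": 0, "fingers": 255},
    {"x": 0, "y": 0, "z": 111, "spin": 0, "fingers": 255},
    {"x": 0, "y": 0, "z": 113, "spin": 0, "fingers": 255},
    {"x": 0, "y": 0, "z": 113, "spin": 0, "fingers": 255},
  ],
)

```text
clock: 19.23
eef_pos: [0.5348, 0.2205, 0.0398]
ee_rot: [179.8, -0.0, 96.2]
contact_force: [0.2, 0.5, -0.2]
width: 0.0006
```

Call:
move_arm(
  commands=[
    {"x": 0, "y": 0, "z": 1, "spin": 0, "fingers": 255},
    {"x": 0, "y": 0, "z": 2, "spin": 0, "fingers": 255},
    {"x": 0, "y": 0, "z": 2, "spin": 0, "fingers": 255},
  ],
)

```text
clock: 19.48
eef_pos: [0.5336, 0.2202, 0.0363]
ee_rot: [179.9, -0.0, 96.2]
contact_force: [0.0, 0.0, -0.5]
width: 0.0008
```

Call:
move_arm(
  commands=[
    {"x": 0, "y": 0, "z": 1, "spin": 0, "fingers": 255},
    {"x": 0, "y": 0, "z": 2, "spin": 0, "fingers": 255},
    {"x": 0, "y": 0, "z": 2, "spin": 0, "fingers": 255},
  ],
)

```text
clock: 19.73
eef_pos: [0.5328, 0.2201, 0.0332]
ee_rot: [-180.0, 0.0, 96.2]
contact_force: [0.7, -0.3, 0.5]
width: 0.0001
```

Run:
```python
from h import *
S=robot.snapshot("scene");W=robot.snapshot("wrist");s=robot.read_state();print(s["eef_pos"],s["contact_force"],px(S,s["eef_pos"]))
crop(S,295,140,375,240,4,"s12.png");crop(W,190,100,340,260,3,"w12.png")
a=cv2.imread("pics/s12.png");b=cv2.imread("pics/w12.png");b=cv2.resize(b,(375,400));cv2.imwrite("pics/sw12.png",np.hstack([a,b]))
```

```text
[0.53283128 0.22007719 0.03325698] [ 0.21126121  0.05134726 -0.53230397] [[325.28094188 202.42149041]]
```

View pics/sw12.png

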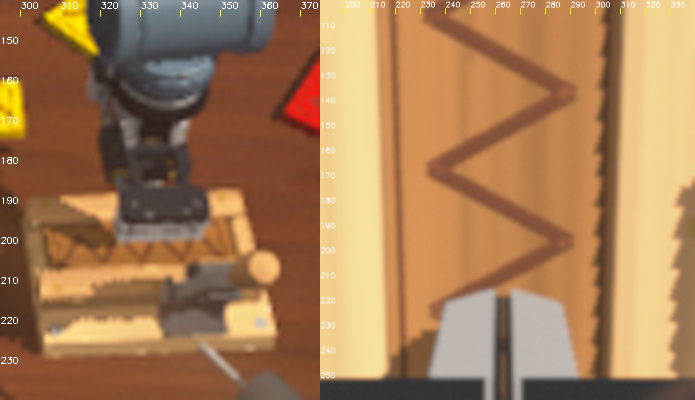

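Call:
move_arm(
  commands=[
    {"x": 0, "y": 0, "z": 1, "spin": 0, "fingers": 255},
    {"x": 0, "y": 0, "z": 2, "spin": 0, "fingers": 255},
    {"x": 0, "y": 0, "z": 2, "spin": 0, "fingers": 255},
  ],
)

```text
clock: 20.08
eef_pos: [0.5327, 0.22, 0.031]
ee_rot: [-180.0, 0.0, 96.2]
contact_force: [0.3, 0.1, 0.1]
width: 0.0007
```

Call:
move_arm(
  commands=[
    {"x": 0, "y": 0, "z": 1, "spin": 0, "fingers": 255},
    {"x": 0, "y": 0, "z": 1, "spin": 0, "fingers": 255},
    {"x": 0, "y": 0, "z": 2, "spin": 0, "fingers": 255},
    {"x": 0, "y": 0, "z": 2, "spin": 0, "fingers": 255},
  ],
)

```text
clock: 20.42
eef_pos: [0.5328, 0.2201, 0.0292]
ee_rot: [-180.0, 0.0, 96.2]
contact_force: [-0.6, -0.6, 0.2]
width: 0.0004
```

Call:
move_arm(
  commands=[
    {"x": 0, "y": 0, "z": 1, "spin": 0, "fingers": 255},
    {"x": 0, "y": 0, "z": 2, "spin": 0, "fingers": 255},
    {"x": 0, "y": 0, "z": 3, "spin": 0, "fingers": 255},
    {"x": 0, "y": 0, "z": 3, "spin": 0, "fingers": 255},
  ],
)

```text
clock: 20.75
eef_pos: [0.5327, 0.2201, 0.0261]
ee_rot: [-180.0, 0.0, 96.2]
contact_force: [-0.1, 0.2, 0.2]
width: 0.0
```

Call:
move_arm(
  commands=[
    {"x": 0, "y": 0, "z": 1, "spin": 0, "fingers": 255},
    {"x": 0, "y": 0, "z": 2, "spin": 0, "fingers": 255},
    {"x": 0, "y": 0, "z": 3, "spin": 0, "fingers": 255},
    {"x": 0, "y": 0, "z": 3, "spin": 0, "fingers": 255},
  ],
)

```text
clock: 21.08
eef_pos: [0.5327, 0.2201, 0.0231]
ee_rot: [-180.0, 0.0, 96.2]
contact_force: [-0.6, 0.8, 0.5]
width: 0.0008
```

Run:
```python
from h import *
S=robot.snapshot("scene");W=robot.snapshot("wrist");T=robot.snapshot("top");s=robot.read_state();print(s["eef_pos"],s["contact_force"],s["tau"])
crop(S,295,140,375,240,4,"s12.png");crop(W,150,50,380,300,2,"w12.png")
a=cv2.imread("pics/s12.png");b=cv2.imread("pics/w12.png");b=cv2.resize(b,(368,400));cv2.imwrite("pics/sw13.png",np.hstack([a,b]))
u=px(W,[jig(-26.5,y,46) for y in(-100,-50,0,50)]);print(u)
```

```text
[0.53294922 0.22008776 0.02337297] [0.40352522 0.10146371 0.65789404] [ 9.21199098e-04 -3.76223516e+01 -2.64164668e+01  6.43944810e-02
  1.10744499e-02 -5.14116527e-05]
[[219.52258182 357.15672984]
 [217.11980189 281.80642169]
 [214.32195336 197.70074893]
 [211.00330594 102.44860403]]
```

View pics/sw13.png

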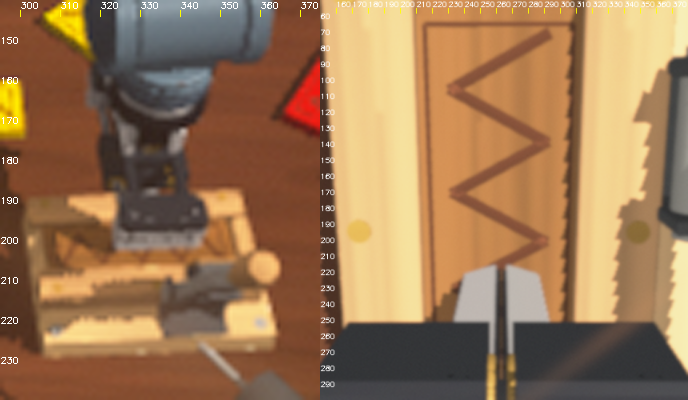

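Call:
move_arm(
  commands=[
    {"x": 0, "y": 0, "z": 1, "spin": 0, "fingers": 255},
    {"x": 0, "y": 0, "z": 2, "spin": 0, "fingers": 255},
    {"x": 0, "y": 0, "z": 3, "spin": 0, "fingers": 255},
    {"x": 0, "y": 0, "z": 3, "spin": 0, "fingers": 255},
  ],
)

```text
clock: 21.57
eef_pos: [0.5327, 0.2201, 0.0201]
ee_rot: [-180.0, 0.0, 96.2]
contact_force: [-0.5, 0.3, -0.2]
width: 0.0001
```

Call:
move_arm(
  commands=[
    {"x": 0, "y": 0, "z": 1, "spin": 0, "fingers": 255},
    {"x": 0, "y": 0, "z": 2, "spin": 0, "fingers": 255},
    {"x": 0, "y": 0, "z": 3, "spin": 0, "fingers": 255},
    {"x": 0, "y": 0, "z": 3, "spin": 0, "fingers": 255},
  ],
)

```text
clock: 21.9
eef_pos: [0.5328, 0.2201, 0.0171]
ee_rot: [-180.0, 0.0, 96.2]
contact_force: [0.3, -0.2, 1.1]
width: 0.0001
```

Call:
move_arm(
  commands=[
    {"x": 0, "y": 0, "z": 1, "spin": 0, "fingers": 255},
    {"x": 0, "y": 0, "z": 1, "spin": 0, "fingers": 255},
    {"x": 0, "y": 0, "z": 1, "spin": 0, "fingers": 255},
  ],
)

```text
clock: 22.15
eef_pos: [0.5329, 0.2201, 0.0163]
ee_rot: [-180.0, -0.0, 96.2]
contact_force: [0.4, -0.2, -0.4]
width: 0.0011
```

Call:
move_arm(
  commands=[
    {"x": 0, "y": 0, "z": 1, "spin": 0, "fingers": 255},
    {"x": 0, "y": 0, "z": 2, "spin": 0, "fingers": 255},
    {"x": 0, "y": 0, "z": 2, "spin": 0, "fingers": 255},
  ],
)

```text
clock: 22.4
eef_pos: [0.5333, 0.2202, 0.0152]
ee_rot: [180.0, 0.0, 96.2]
contact_force: [-2.6, -0.8, 5.4]
width: 0.0002
```

Call:
move_arm(
  commands=[
    {"x": 0, "y": 0, "z": 1, "spin": 0, "fingers": 255},
    {"x": 0, "y": 0, "z": 2, "spin": 0, "fingers": 255},
    {"x": 0, "y": 0, "z": 2, "spin": 0, "fingers": 255},
  ],
)

```text
clock: 22.65
eef_pos: [0.5339, 0.2203, 0.0151]
ee_rot: [180.0, 0.0, 96.2]
contact_force: [-5.7, -1.4, 14.8]
width: 0.0007
```

Contact comes at a reported TCP z of 15 mm against a panel top of 38 mm. So with the fingers shut, their ends sit about 23 mm above the reported TCP, which also explains the shallow handle grip. Pressing at 15 N, I'll drag towards the open end.

Call:
move_arm(
  commands=[
    {"x": -3, "y": 0, "z": 0, "spin": 0, "fingers": 255},
    {"x": -8, "y": 0, "z": 0, "spin": 0, "fingers": 255},
    {"x": -14, "y": 0, "z": 0, "spin": 0, "fingers": 255},
    {"x": -20, "y": 0, "z": 0, "spin": 0, "fingers": 255},
    {"x": -20, "y": 0, "z": 0, "spin": 0, "fingers": 255},
  ],
)

```text
clock: 23.07
eef_pos: [0.5364, 0.2012, 0.0151]
ee_rot: [179.9, -0.1, 96.2]
contact_force: [-4.8, 2.4, 14.1]
width: 0.0003
```

Run:
```python
from h import *
S=robot.snapshot("scene");W=robot.snapshot("wrist")
crop(S,290,180,370,240,5,"s12.png");crop(W,190,50,340,260,2,"w12.png")
a=cv2.imread("pics/s12.png");b=cv2.imread("pics/w12.png");b=cv2.resize(b,(214,300));cv2.imwrite("pics/sw14.png",np.hstack([a,b]))
```

```text
(no output)
```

View pics/sw14.png

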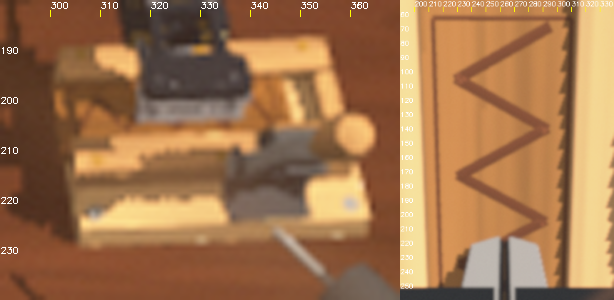

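The panel moves with the fingers; a gap is opening at its rear end at scene (345,200). I'll continue.

Call:
move_arm(
  commands=[
    {"x": -5, "y": 0, "z": 0, "spin": 0, "fingers": 255},
    {"x": -11, "y": 0, "z": 0, "spin": 0, "fingers": 255},
    {"x": -17, "y": 0, "z": 0, "spin": 0, "fingers": 255},
    {"x": -23, "y": 0, "z": 0, "spin": 0, "fingers": 255},
    {"x": -29, "y": 0, "z": 0, "spin": 0, "fingers": 255},
    {"x": -35, "y": 0, "z": 0, "spin": 0, "fingers": 255},
    {"x": -41, "y": 0, "z": 0, "spin": 0, "fingers": 255},
    {"x": -47, "y": 0, "z": 0, "spin": 0, "fingers": 255},
    {"x": -51, "y": 0, "z": 0, "spin": 0, "fingers": 255},
    {"x": -51, "y": 0, "z": 0, "spin": 0, "fingers": 255},
  ],
)

```text
clock: 24.0
eef_pos: [0.5419, 0.1505, 0.0151]
ee_rot: [179.9, -0.1, 96.2]
contact_force: [-5.3, 4.0, 15.0]
width: 0.0009
```

Call:
move_arm(
  commands=[
    {"x": 0, "y": 0, "z": -20, "spin": 0, "fingers": 255},
    {"x": 0, "y": 0, "z": -60, "spin": 0, "fingers": 0},
    {"x": -26, "y": 0, "z": -60, "spin": 0, "fingers": 0},
    {"x": -26, "y": 0, "z": -60, "spin": 0, "fingers": 0},
    {"x": -26, "y": 0, "z": -60, "spin": 0, "fingers": 0},
    {"x": -26, "y": 0, "z": -60, "spin": 0, "fingers": 0},
    {"x": -26, "y": 0, "z": -60, "spin": 0, "fingers": 0},
    {"x": -26, "y": 0, "z": -60, "spin": 0, "fingers": 0},
    {"x": -26, "y": 0, "z": -60, "spin": 0, "fingers": 0},
    {"x": -26, "y": 0, "z": -60, "spin": 0, "fingers": 0},
    {"x": -26, "y": 0, "z": -60, "spin": 0, "fingers": 0},
    {"x": -26, "y": 0, "z": -60, "spin": 0, "fingers": 0},
  ],
)

```text
clock: 25.0
eef_pos: [0.5433, 0.1238, 0.0722]
ee_rot: [-180.0, -0.0, 96.2]
contact_force: [0.7, -0.4, -0.9]
width: 0.0704
```

Run:
```python
from h import *
S=robot.snapshot("scene");W=robot.snapshot("wrist");T=robot.snapshot("top");s=robot.read_state();e=s["eef_pos"];print(e,s["ee_rot"],s["width"])
a=np.radians(6.25);R=np.array([[np.cos(a),-np.sin(a)],[np.sin(a),np.cos(a)]]);print("jig xy",R.T@(e[:2]-JT))
print(px(W,e),W["R"][2]@e+W["t"][2])
crop(S,270,160,370,240,5,"s15.png");cv2.imwrite("pics/w15.png",W["pixels"][:,:,::-1]);crop(T,140,140,240,220,5,"t15.png")
cv2.imwrite("pics/st15.png",np.hstack([cv2.resize(cv2.imread("pics/s15.png"),(400,320)),cv2.resize(cv2.imread("pics/t15.png"),(400,320))]))
```

```text
[0.54341738 0.12369723 0.07234288] [-1.79999067e+02  1.16001880e-03  9.62147681e+01] 0.08215691984697843
jig xy [-0.00026351 -0.11646632]
[[262.65933319 218.82986391]] 0.21270270318347162
```

View pics/st15.png

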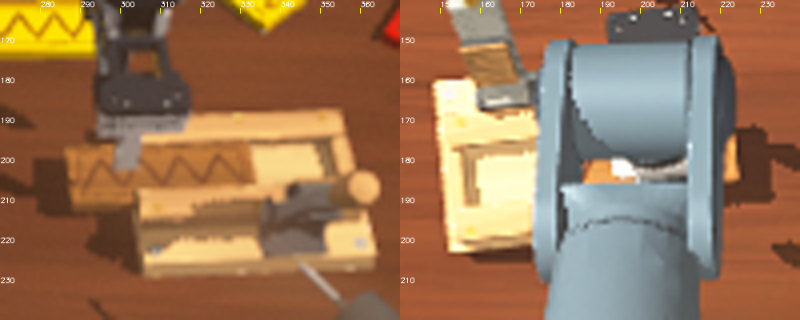

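View pics/w15.png

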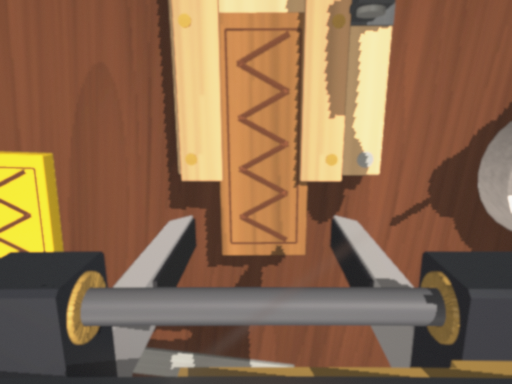

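Run:
```python
from h import *
W=robot.snapshot("wrist")
a=np.radians(6.25);R=np.array([[np.cos(a),-np.sin(a)],[np.sin(a),np.cos(a)]])
P=plane(W,[(222,254),(305,254),(303,12),(220,13)],.038)
print(((P[:,:2]-JT)@R)*1000)
P=plane(W,[(180,182),(340,182)],.046);print(((P[:,:2]-JT)@R)*1000)
```

```text
[[ -30.45166422 -155.3143846 ]
 [  31.23312703 -155.34177425]
 [  25.20678423    8.79607121]
 [ -27.0456025     8.22660307]]
[[-56.60864694 -98.85739808]
 [ 52.56483224 -98.89345228]]
```

The panel now spans jig y −155 to +8, centred in x, with 55 mm standing out. I'll descend beside it carefully, as the real tip height while open isn't certain.

Call:
move_arm(
  commands=[
    {"x": 0, "y": 0, "z": 35, "spin": 0, "fingers": 0},
    {"x": 0, "y": 0, "z": 58, "spin": 0, "fingers": 0},
    {"x": 0, "y": 0, "z": 64, "spin": 0, "fingers": 0},
    {"x": 0, "y": 0, "z": 66, "spin": 0, "fingers": 0},
    {"x": 0, "y": 0, "z": 67, "spin": 0, "fingers": 0},
  ],
)

```text
clock: 25.62
eef_pos: [0.5438, 0.1237, 0.0058]
ee_rot: [180.0, 0.0, 96.2]
contact_force: [0.2, -0.0, -0.2]
width: 0.094
```

Call:
move_arm(
  commands=[
    {"x": 0, "y": 0, "z": 1, "spin": 0, "fingers": 0},
    {"x": 0, "y": 0, "z": 3, "spin": 0, "fingers": 0},
    {"x": 0, "y": 0, "z": 5, "spin": 0, "fingers": 0},
    {"x": 0, "y": 0, "z": 5, "spin": 0, "fingers": 0},
  ],
)

```text
clock: 25.95
eef_pos: [0.5437, 0.1237, 0.0008]
ee_rot: [180.0, 0.0, 96.2]
contact_force: [-0.4, -0.1, 0.1]
width: 0.0938
```

Call:
move_arm(
  commands=[
    {"x": 0, "y": 0, "z": 2, "spin": 0, "fingers": 0},
    {"x": 0, "y": 0, "z": 4, "spin": 0, "fingers": 0},
    {"x": 0, "y": 0, "z": 5, "spin": 0, "fingers": 0},
    {"x": 0, "y": 0, "z": 5, "spin": 0, "fingers": 0},
  ],
)

```text
clock: 26.28
eef_pos: [0.5431, 0.1236, -0.005]
ee_rot: [-180.0, -0.0, 96.2]
contact_force: [-0.6, 0.5, -0.0]
width: 0.094
```

Call:
move_arm(
  commands=[
    {"x": 0, "y": 0, "z": 2, "spin": 0, "fingers": 0},
    {"x": 0, "y": 0, "z": 4, "spin": 0, "fingers": 0},
    {"x": 0, "y": 0, "z": 5, "spin": 0, "fingers": 0},
    {"x": 0, "y": 0, "z": 5, "spin": 0, "fingers": 0},
  ],
)

```text
clock: 26.62
eef_pos: [0.5431, 0.1237, -0.01]
ee_rot: [-180.0, -0.0, 96.2]
contact_force: [-0.8, -0.8, 0.6]
width: 0.0938
```

The reported TCP is 10 mm below bench level with no contact, so the tip offset holds when open too (real tips at about z 13 mm). I'll close on the panel's sides.

Call:
move_arm(
  commands=[
    {"x": 0, "y": 0, "z": 0, "spin": 0, "fingers": 255},
    {"x": 0, "y": 0, "z": 0, "spin": 0, "fingers": 255},
    {"x": 0, "y": 0, "z": 0, "spin": 0, "fingers": 255},
    {"x": 0, "y": 0, "z": 0, "spin": 0, "fingers": 255},
    {"x": 0, "y": 0, "z": 0, "spin": 0, "fingers": 255},
    {"x": 0, "y": 0, "z": 0, "spin": 0, "fingers": 255},
    {"x": 0, "y": 0, "z": 0, "spin": 0, "fingers": 255},
    {"x": 0, "y": 0, "z": 0, "spin": 0, "fingers": 255},
    {"x": 0, "y": 0, "z": 0, "spin": 0, "fingers": 255},
  ],
)

```text
clock: 27.37
eef_pos: [0.5435, 0.1237, -0.0095]
ee_rot: [180.0, -0.0, 96.2]
contact_force: [-0.2, -0.3, 1.6]
width: 0.062
```

Call:
move_arm(
  commands=[
    {"x": -4, "y": 0, "z": 0, "spin": 0, "fingers": 255},
    {"x": -10, "y": 0, "z": 0, "spin": 0, "fingers": 255},
    {"x": -16, "y": 0, "z": 0, "spin": 0, "fingers": 255},
    {"x": -22, "y": 0, "z": 0, "spin": 0, "fingers": 255},
    {"x": -25, "y": 0, "z": 0, "spin": 0, "fingers": 255},
    {"x": -25, "y": 0, "z": 0, "spin": 0, "fingers": 255},
    {"x": -25, "y": 0, "z": 0, "spin": 0, "fingers": 40},
    {"x": -25, "y": 0, "z": 0, "spin": 0, "fingers": 40},
    {"x": -25, "y": 0, "z": 0, "spin": 0, "fingers": 40},
    {"x": -25, "y": 0, "z": 0, "spin": 0, "fingers": 40},
    {"x": -12, "y": 0, "z": 0, "spin": 0, "fingers": 40},
    {"x": 0, "y": 0, "z": 0, "spin": 0, "fingers": 40},
    {"x": 2, "y": 0, "z": 0, "spin": 0, "fingers": 40},
    {"x": 2, "y": 0, "z": 0, "spin": 0, "fingers": 40},
  ],
)

```text
clock: 28.53
eef_pos: [0.5428, 0.127, -0.0097]
ee_rot: [-180.0, -0.0, 96.3]
contact_force: [-0.3, -0.6, 0.8]
width: 0.0789
```

Run:
```python
from h import *
S=robot.snapshot("scene");W=robot.snapshot("wrist");s=robot.read_state();e=s["eef_pos"];print(e,s["width"],s["contact_force"])
crop(S,270,160,370,240,4,"s15.png")
cv2.imwrite("pics/sw16.png",np.hstack([cv2.imread("pics/s15.png"),cv2.resize(W["pixels"][:,:,::-1],(400,320))]))
```

```text
[ 0.5431244   0.12610525 -0.00965215] 0.0794941402412432 [ 0.47980033 -0.85846629 -0.82207519]
```

View pics/sw16.png

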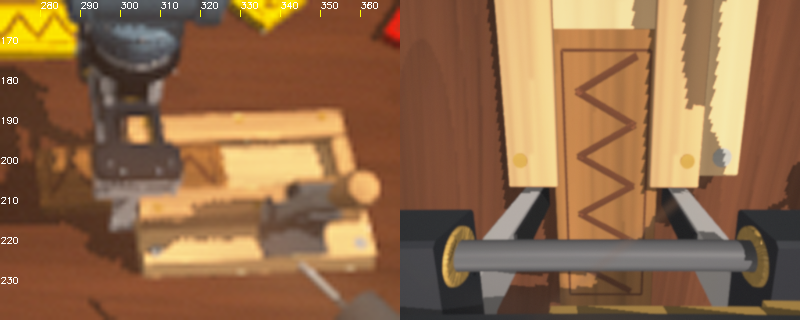

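The panel came out with the grip; its front is now about 80 mm beyond the rails and it still lies flat. I'll regrip nearer its centre.

Call:
move_arm(
  commands=[
    {"x": 0, "y": 0, "z": 0, "spin": 0, "fingers": 255},
    {"x": 0, "y": 0, "z": 0, "spin": 0, "fingers": 255},
    {"x": 0, "y": 0, "z": 0, "spin": 0, "fingers": 255},
    {"x": 0, "y": 0, "z": 0, "spin": 0, "fingers": 255},
    {"x": 0, "y": 0, "z": 0, "spin": 0, "fingers": 255},
    {"x": 0, "y": 0, "z": 0, "spin": 0, "fingers": 255},
  ],
)

```text
clock: 29.13
eef_pos: [0.5433, 0.1255, -0.0096]
ee_rot: [180.0, 0.0, 96.2]
contact_force: [-0.0, -0.1, -0.8]
width: 0.0622
```

Run:
```python
from h import *
W=robot.snapshot("wrist");s=robot.read_state();e=s["eef_pos"];print(e,s["width"],s["contact_force"])
a=np.radians(6.25);R=np.array([[np.cos(a),-np.sin(a)],[np.sin(a),np.cos(a)]])
print("tool jig",(e[:2]-JT)@R*1000)
crop(W,180,0,340,130,4,"w17.png")
```

```text
[ 0.54323586  0.12548804 -0.00964513] 0.06155694325434547 [-0.08180125  0.18756645  0.63646191]
tool jig [  -0.24899    -114.66638832]
```

View pics/w17.png

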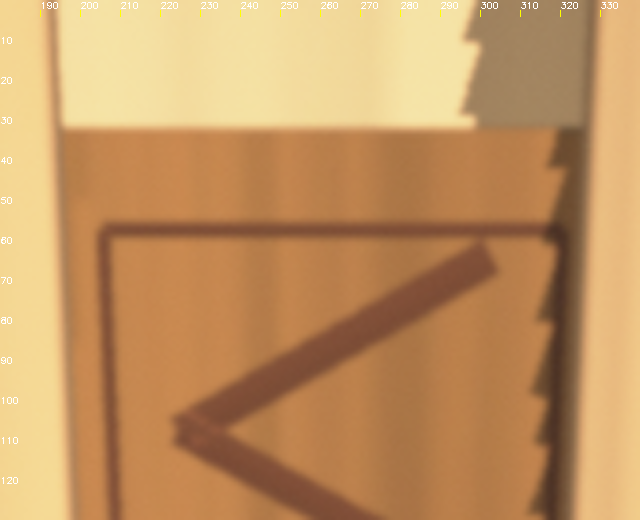

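Run:
```python
from h import *
W=robot.snapshot("wrist")
a=np.radians(6.25);R=np.array([[np.cos(a),-np.sin(a)],[np.sin(a),np.cos(a)]])
P=plane(W,[(260,31.5)],.038);y=((P[:,:2]-JT)@R*1000)[0,1];print("rear",y,"centre",y-82.5)
c=[.5433,.1255,-.0096]
go(c,96.25,[(jig(0,-202,-9.6),96.25),(jig(0,-215,60),96.25)])
off=-114.7-(y-82.5); print("grip offset",off)
for z in(80,20,10,0): print(rack(-57,off,z))
T=robot.snapshot("top")
hsv=cv2.cvtColor(T["pixels"],cv2.COLOR_RGB2HSV)
```

```text
rear -16.88859674649164 centre -99.38859674649164
world [ 0.553   0.0387 -0.0096] -> x -87.3 y 0.2 z -0.0 spin -0.0
world [0.5544 0.0258 0.06  ] -> x -100.3 y 0.2 z -69.6 spin -0.0
grip offset -15.31140325350836
[ 0.51340871 -0.29895917  0.08      ]
[ 0.51340871 -0.29895917  0.02      ]
[ 0.51340871 -0.29895917  0.01      ]
[ 0.51340871 -0.29895917  0.        ]
```

Call:
move_arm(
  commands=[
    {"x": -5, "y": 0, "z": 0, "spin": 0, "fingers": 255},
    {"x": -15, "y": 0, "z": 0, "spin": 0, "fingers": 255},
    {"x": -27, "y": 0, "z": 0, "spin": 0, "fingers": 255},
    {"x": -40, "y": 0, "z": 0, "spin": 0, "fingers": 255},
    {"x": -53, "y": 0, "z": 0, "spin": 0, "fingers": 255},
    {"x": -66, "y": 0, "z": 0, "spin": 0, "fingers": 255},
    {"x": -79, "y": 0, "z": 0, "spin": 0, "fingers": 255},
    {"x": -90, "y": 0, "z": 0, "spin": 0, "fingers": 255},
    {"x": -98, "y": 0, "z": 0, "spin": 0, "fingers": 255},
    {"x": -100, "y": 0, "z": 0, "spin": 0, "fingers": 255},
    {"x": -100, "y": 0, "z": 0, "spin": 0, "fingers": 255},
  ],
)

```text
clock: 30.2
eef_pos: [0.5541, 0.0256, -0.0096]
ee_rot: [180.0, -0.0, 96.1]
contact_force: [-0.1, 1.1, -0.5]
width: 0.0618
```

Run:
```python
from h import *
S=robot.snapshot("scene");s=robot.read_state();e=s["eef_pos"];print(e,s["width"],s["contact_force"])
crop(S,220,140,380,240,5,"s18.png")
```

```text
[ 0.55399529  0.02614315 -0.00967899] 0.061808231577255866 [ 0.72890481  0.34183399 -1.52410967]
```

View pics/s18.png

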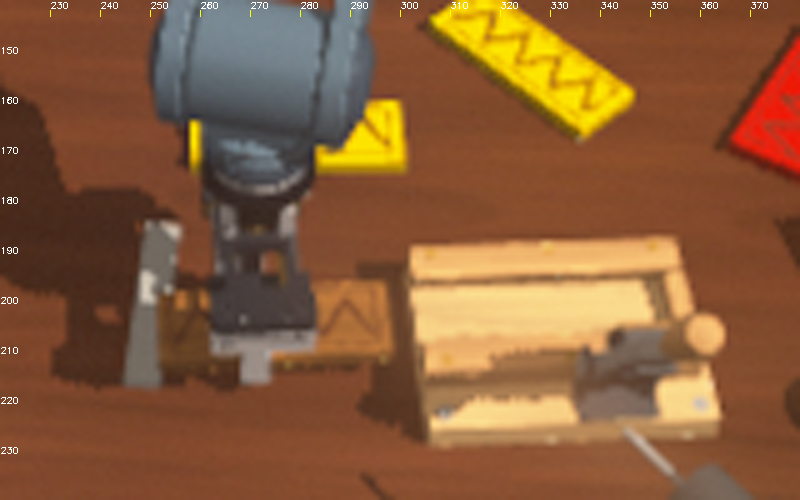

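The panel is clear of the rails and held level. I'll lift and carry it to a hover over the rack's free half.

Run:
```python
from h import *
go([.5543,.0260,-.0096],96.25,[(np.r_[rack(-57,-15,0)[:2],.045],102.8)])
```

```text
world [ 0.5133 -0.2987  0.045 ] -> x -318.3 y -76.1 z -54.6 spin -6.5
```

Call:
move_arm(
  commands=[
    {"x": 0, "y": 0, "z": -12, "spin": 0, "fingers": 255},
    {"x": 0, "y": 0, "z": -30, "spin": 0, "fingers": 255},
    {"x": 0, "y": 0, "z": -50, "spin": 0, "fingers": 255},
    {"x": -12, "y": -3, "z": -55, "spin": -0.5, "fingers": 255},
    {"x": -32, "y": -8, "z": -55, "spin": -1, "fingers": 255},
    {"x": -56, "y": -14, "z": -55, "spin": -1.5, "fingers": 255},
    {"x": -82, "y": -20, "z": -55, "spin": -2, "fingers": 255},
    {"x": -110, "y": -26, "z": -55, "spin": -2.5, "fingers": 255},
    {"x": -138, "y": -33, "z": -55, "spin": -3, "fingers": 255},
    {"x": -166, "y": -40, "z": -55, "spin": -3.5, "fingers": 255},
    {"x": -194, "y": -46, "z": -55, "spin": -4, "fingers": 255},
    {"x": -222, "y": -53, "z": -55, "spin": -4.5, "fingers": 255},
    {"x": -248, "y": -60, "z": -55, "spin": -5, "fingers": 255},
    {"x": -272, "y": -65, "z": -55, "spin": -5.5, "fingers": 255},
    {"x": -292, "y": -70, "z": -55, "spin": -6, "fingers": 255},
    {"x": -308, "y": -74, "z": -55, "spin": -6.5, "fingers": 255},
    {"x": -318, "y": -76, "z": -55, "spin": -6.5, "fingers": 255},
    {"x": -318, "y": -76, "z": -55, "spin": -6.5, "fingers": 255},
    {"x": -318, "y": -76, "z": -55, "spin": -6.5, "fingers": 255},
  ],
)

```text
clock: 31.83
eef_pos: [0.5131, -0.2976, 0.0457]
ee_rot: [180.0, -0.0, 102.7]
contact_force: [0.1, 0.2, -1.1]
width: 0.0616
```

Run:
```python
from h import *
S=robot.snapshot("scene");W=robot.snapshot("wrist");s=robot.read_state();e=s["eef_pos"];print(e,s["ee_rot"],s["width"],s["contact_force"])
crop(S,140,150,260,250,4,"s19.png")
im=W["pixels"][:,:,::-1].copy()
for p in [rack(x,y,32) for x in(-120,120) for y in(46,64)]+[rack(120,-46,32)]:
    u=px(W,p)[0]; print(u)
    if abs(u).max()<900: cv2.drawMarker(im,(int(u[0]),int(u[1])),(255,0,255),0,10)
cv2.imwrite("pics/w19.png",im)
```

```text
[ 0.51302947 -0.29687919  0.04538515] [-1.79994020e+02 -3.32644673e-02  1.02770944e+02] 0.06139862775472891 [ 0.27351884 -0.2491147  -0.68502076]
[160.25744167 120.11164087]
[158.08427906  89.65953362]
[552.98375067 119.01268118]
[559.22019715  88.1292839 ]
[525.92718897 258.78947164]
```

View pics/s19.png

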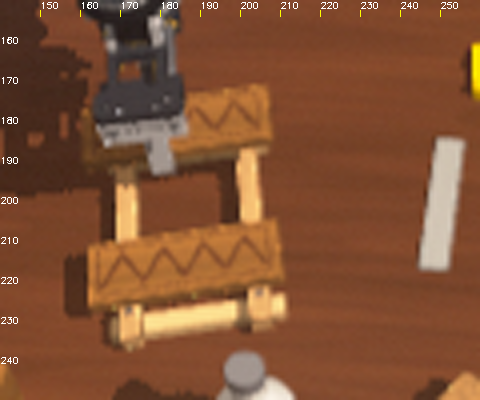

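View pics/w19.png

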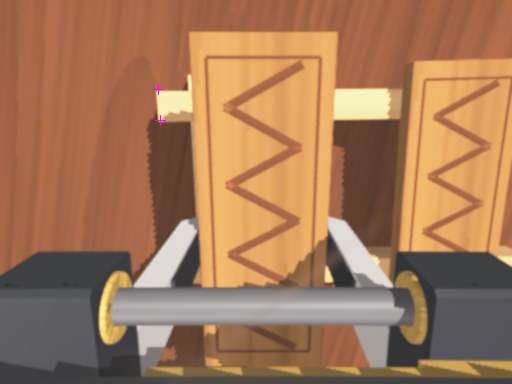

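Run:
```python
from h import *
W=robot.snapshot("wrist")
a=np.radians(RY);R=np.array([[np.cos(a),-np.sin(a)],[np.sin(a),np.cos(a)]])
P=plane(W,[(190,33),(337,32)],.093);print(((P[:,:2]-RT)@R*1000))
P=plane(W,[(410,61),(160,105),(160,90)],.046);print(((P[:,:2]-RT)@R*1000))
```

```text
[[-87.17482195  83.91721958]
 [-25.82951681  84.3007539 ]]
[[  24.62140406   78.59464044]
 [-115.42101884   55.1352464 ]
 [-114.82526013   63.34011039]]
```

Over the rack the panel is at x −56, y +2 mm and square to it. I'll lower it.

Call:
move_arm(
  commands=[
    {"x": 0, "y": 0, "z": 10, "spin": 0, "fingers": 255},
    {"x": 0, "y": 0, "z": 24, "spin": 0, "fingers": 255},
    {"x": 0, "y": 0, "z": 35, "spin": 0, "fingers": 255},
    {"x": 0, "y": 0, "z": 40, "spin": 0, "fingers": 255},
    {"x": 0, "y": 0, "z": 43, "spin": 0, "fingers": 255},
    {"x": 0, "y": 0, "z": 45, "spin": 0, "fingers": 255},
    {"x": 0, "y": 0, "z": 45, "spin": 0, "fingers": 255},
  ],
)

```text
clock: 32.57
eef_pos: [0.513, -0.2982, 0.0002]
ee_rot: [-180.0, -0.0, 102.7]
contact_force: [-0.1, -0.3, -1.2]
width: 0.0613
```

Call:
move_arm(
  commands=[
    {"x": 0, "y": 0, "z": 1, "spin": 0, "fingers": 255},
    {"x": 0, "y": 0, "z": 2, "spin": 0, "fingers": 255},
    {"x": 0, "y": 0, "z": 2, "spin": 0, "fingers": 255},
    {"x": 0, "y": 0, "z": 2, "spin": 0, "fingers": 255},
  ],
)

```text
clock: 32.9
eef_pos: [0.5134, -0.2986, -0.0009]
ee_rot: [179.9, 0.1, 102.7]
contact_force: [0.3, 0.2, 2.9]
width: 0.0615
```

The panel touches the battens at 3 N. I'll release with a partial opening and then rise.

Call:
move_arm(
  commands=[
    {"x": 0, "y": 0, "z": 0, "spin": 0, "fingers": 45},
    {"x": 0, "y": 0, "z": 0, "spin": 0, "fingers": 45},
    {"x": 0, "y": 0, "z": 0, "spin": 0, "fingers": 45},
    {"x": 0, "y": 0, "z": 0, "spin": 0, "fingers": 45},
    {"x": 0, "y": 0, "z": 0, "spin": 0, "fingers": 45},
    {"x": 0, "y": 0, "z": -15, "spin": 0, "fingers": 45},
    {"x": 0, "y": 0, "z": -45, "spin": 0, "fingers": 45},
    {"x": 0, "y": 0, "z": -80, "spin": 0, "fingers": 45},
    {"x": 0, "y": 0, "z": -120, "spin": 0, "fingers": 45},
    {"x": 0, "y": 0, "z": -160, "spin": 0, "fingers": 45},
    {"x": 0, "y": 0, "z": -180, "spin": 0, "fingers": 45},
    {"x": 0, "y": 0, "z": -180, "spin": 0, "fingers": 45},
    {"x": 0, "y": 0, "z": -180, "spin": 0, "fingers": 45},
  ],
)

```text
clock: 33.98
eef_pos: [0.5134, -0.2985, 0.1795]
ee_rot: [179.9, 0.1, 102.7]
contact_force: [-0.4, -0.6, -0.4]
width: 0.0771
```

Run:
```python
from h import *
S=robot.snapshot("scene");W=robot.snapshot("wrist");s=robot.read_state();print(s["eef_pos"],s["width"],s["contact_force"],s["qd"])
crop(S,140,150,260,250,4,"s20.png");cv2.imwrite("pics/w20.png",W["pixels"][:,:,::-1]);cv2.imwrite("pics/sf20.png",S["pixels"][:,:,::-1])
```

```text
[ 0.51190436 -0.2972934   0.17620929] 0.07734035711425005 [ 0.06531442 -0.23367032  0.52306963] [-0.05799458  0.84950152  0.67428928 -0.00541543  0.00159102  0.04107566]
```

View pics/w20.png

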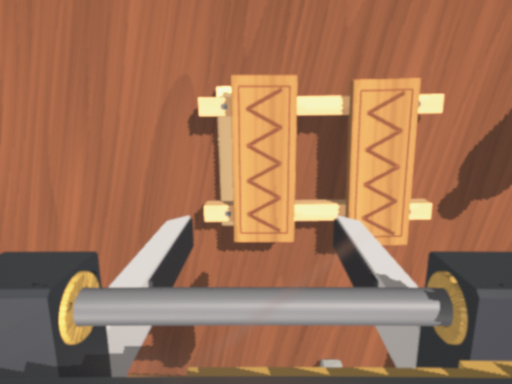

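View pics/sf20.png

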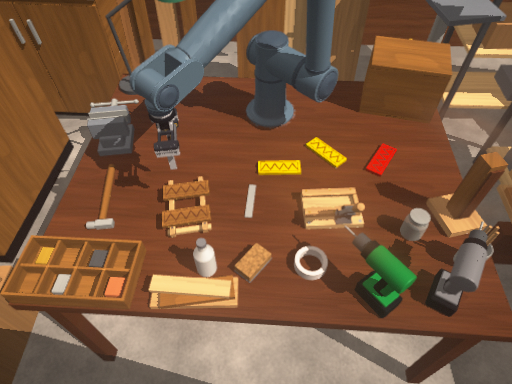

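Run:
```python
from h import *
W=robot.snapshot("wrist")
a=np.radians(RY);R=np.array([[np.cos(a),-np.sin(a)],[np.sin(a),np.cos(a)]])
P=plane(W,[(232,77),(297,76),(294,242),(234,241)],.046);L=(P[:,:2]-RT)@R*1000;print(L,L.mean(0))
P=plane(W,[(353,80),(418,79),(407,244),(348,242)],.046);L=(P[:,:2]-RT)@R*1000;print("done",L.mean(0))
print(robot.read_state()["qd"])
print(robot.close_job())
```

```text
[[-86.55687295  81.4194828 ]
 [-26.50843497  82.21537133]
 [-26.00928855 -81.24491044]
 [-88.04925698 -80.1133504 ]] [-56.78096336   0.56914832]
done [57.5848341  -1.73632584]
[-0.07223658  0.42219028 -0.01099412 -0.0271461   0.09015506  0.00061426]
the job is handed in; nothing more can be done
None
```

The panel is lying on the rack's free half, the clamp bar is back on its rest, and the job was handed in at about 34 s of the 64 s. No verdict was reported.

**Clamp bar:** It took three tries. Twice the handle slipped out of the fingers and the bar fell shut, because the real fingertips sit about 23 mm above the reported TCP and the grip was too shallow. On the third try the bar passed upright, and I let it down gently; both cameras show it at about 120° (2.1 rad).

**Panel out of the jig:** I dragged it out with about 15 N of fingertip pressure and gripped its sides. I then regripped nearer its centre, pulled it clear low over the bench, and carried it to the rack.

**Last checks:**
- **Position:** The panel centre is at rack x −57 mm, y +1 mm, square to within about 1°. It was let go only after touching the battens at about 3 N.
- **Flatness:** I judged this only from the corner measurements, which fit a panel lying flat at batten height.
- **Other panel:** It measured (57.6, −1.7) mm, against about (59.5, −4.9) mm at the start. I put the few millimetres' difference down to measurement error, as nothing touched it.
- **Bench items:** They look undisturbed in the last scene view; I did not measure each one.
- **Robot:** It is clear of everything, about 0.18 m above the rack.

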